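# Gauge a flanged tube socket and sort it

### The arm

A 7-joint arm with a two-finger parallel gripper is mounted at the origin on the work surface. World frame = base frame: x ahead of the robot, y to its left, z up, the work surface at z = 0. Lengths are in m, angles in rad, forces in N, time in s.
With the tool pointing down it reaches from about 0.4 to 0.875 m from the base axis. Payload 19.3 kg.
Tool frame: the origin (TCP) lies at the very end of the fingers, on their centre line; the grasp point (between the pads) lies 19 mm behind it; z points along the fingers, y is the direction in which the jaws open and shut (so a half turn about z gives the same grasp; the last joint's range is limited). The gripper opens to 85 mm and grips with 20 to 120 N. Pads are 22 mm wide; open, the fingers measure 114 mm over their backs; the gripper's body (76 mm by 85 mm) begins 54 mm behind the grasp point. The pads swing forward as they close: fully open they stand 13 mm farther back than shut.
Start: joints at [-1.201, 0.521, -0.036, 1.599, 0.021, 1.021, -0.113], TCP at [0.266, 0.566, 0.231] pointing down, gripper open.
Joint ranges: [-2.91, 2.91], [-0.3, 2.13], [-1.5, 1.42], [0.17, 2.43], [-1.26, 4.41], [0.16, 1.93], [-2.52, 2.52]. Speed limits (rad/s): [1.89, 1.89, 2.39, 2.39, 3.01, 3.01, 3.01].

### API

Orientations are given as [roll, pitch, yaw] about the fixed x, y, z axes, in that order (R = Rz(yaw) Ry(pitch) Rx(roll)).
In Python, from workcell import bot gives the robot as it stands. The module is installed in compiled form; this text tells all that it offers.
- The arm moves only by the shell command python3 -m inch 'ROWS' [FORCE]. ROWS is JSON, a list of rows, each an object of numbers: "dx", "dy", "dz": the shift along the tool's x, y, z in mm; "rx", "ry", "rz": the turn, a rotation vector about the tool's x, y, z in rad; "hand": the closure, from -1 (fully open) to 1 (shut), so that 0 is half open. In form: [{"dx": .., "dy": .., "dz": .., "rx": .., "ry": .., "rz": .., "hand": ..}, ...]. A call has 1 to 10 rows; each row shifts and turns the commanded pose from where the row before left it, along the tool's axes as they then stand; what a row does not reach is not made up. A row lasts 1/10 s, in which the tool goes at most 50 mm and 8.59 degrees, less where a joint would pass 70% of its speed; a pose out of reach is approached as far as the arm can. A call with a gripper value outside its range is refused whole. The fingers move at their own pace and stop on an object; FORCE is the grip in N (left out, the last holds). Time passes only in rows, so rows that do not move let the fingers close. It gives the time, the measured TCP pose, the force and the opening at its end, in the units of the state.
- bot.observe(): the state, without advancing time (a new reading comes with each control period).
- bot.grab_frame(name): name is "side" or "top" or "wrist"; returns (picture, depth): 420x560x3 uint8, red, green, blue; 420x560 float32, m along the optical axis (not along the pixel's ray), 0 where there is no reading.
- bot.get_calibration(name): a dict with "vertical_fov" (degrees; the focal length in pixels is half the picture's height over the tangent of half this angle, whatever the lens; pixels are square), "cx", "cy" (the principal point, pixels), "k1" (the pictures are not rectified: a ray, as slopes to the right and down, at radius r is drawn at 1 + k1 r^2 times it, then the intrinsics apply), "origin" and "orientation" of the camera in the world. Camera axes: x right, y down, z forward; pixel columns grow to the right and rows downward; lengths in m; the calibration is good to about 2 mm. A picture is of the moment at which its call begins: read the wrist's pose just before it. get_calibration takes no time and is no camera call; for the wrist camera it gives the pose at the moment of the call.
- bot.job_done(): hands the job in, once; it reports no verdict.
Trained networks look in the newest picture that a camera, given by its name, has taken for a name from the list of things; names that differ only in an ending like _2 or _b are one class to them, and where a whole thing is asked for, a point or a joint stands for the part that bears it (a point fixed in the world has none). Each returns a list of dicts, best first, with "score" (0 to 1); they miss things now and then, are a little off and sometimes report something else, mostly with a low value. They report only what shows in the picture. A call takes as long as a camera call. They do not tell look-alikes from the thing itself.
- bot.trace(camera, target): "region" (420x560 bool, what is visible of it) and "box" ([left, top, right, bottom] in pixels, round what is visible of it).
- bot.tip_of(camera, target): "centre" ([row, column] in pixels: a listed point, or the origin of a listed thing).
The state is a dict: "clock": time; "qpos": joint angles; "qd": joint speeds; "joint_efforts": joint torques, N m; "position": TCP position; "tool_rot": TCP orientation; "force": force on the tool from outside, world axes, zero at the start; "moment": the same for the moment, N m; "grip_width": finger opening in m.
Only numpy, scipy, OpenCV 4.12 (cv2) and the standard library are available. Lean on these libraries where they do the work, as an engineer would, in place of code of your own. Each camera call takes 0.05 s, during which the arm holds its last target.

### The job

Check the flanged tube socket that stands by itself on the boards (the one waiting in the angle-iron pen stays there): lay it down on its side and let go, then take it up again and slide it mouth first onto the level gauge pin as far as it will go. If it goes right home, mouth against the stand's upright plate, lay it on its side in the shallow sheet-metal tray; if it sticks part way, lay it on its side in the slatted timber crate. Set it down without dropping it, and leave everything else where it is.

Things in the scene. Friction and masses are not known exactly. Their poses are not given: they have to be found in the camera images.
- socket_a: Flanged tube socket, galvanised, 0.5 to 0.75 kg: scaffold tube (outside 48.3 mm, bore 41.9 mm, axis = body z) welded on a flange plate 90 mm (its x) by 50 mm (its y) by 8 mm. 110 mm long overall; origin: centre of the flange's outer face, +z to the open mouth. Centre of mass 40 mm from the origin. It starts upright on its flange. Lying on a 90 mm flange edge it does not roll; axis then level, 25 mm up.
- socket_b: The second socket, same sizes and axes, alike outside. One of the two stands alone on the front board, to be checked; the other waits in the pen; which is where changes. One bore is clean, the other has weld metal 6 mm high all round inside, 46 mm in from the mouth; you are not told which: trying it on the gauge settles it.
- socket_a_mouth (a point): Centre of the open mouth of socket_a, on its axis, 110 mm from its origin. Tipped over a 90 mm edge of its flange, a socket falls onto its side of its own accord beyond about 35 degrees from upright.
- socket_b_mouth (a point): Centre of the open mouth of socket_b, likewise.
- gauge: Spigot gauge, bolted down: steel angle-plate stand 110 mm deep, 100 mm wide (its x), 125 mm tall, with a level steel pin, 38 mm diameter, standing 96 mm out of the upright plate towards its -y; the last 5 mm taper to 30 mm. Pin axis 75 mm above the boards. Origin: under the plate's front face, at board height. Boards' top: world z 0.038.
- gauge_seat (a point): Point on the pin's axis at the face of the upright plate. A good socket slides on until its mouth meets the plate (mouth centre within 4 mm of this point); one with weld inside stops with its mouth 48 to 50 mm short of it.
- gauge_tip (a point): Centre of the pin's free end, 96 mm from gauge_seat, on the pin's axis.
- pass_tray: Shallow open tray of plain sheet metal for sockets that pass, 200 x 200 mm, 35 mm high, walls and floor 4 mm, on the boards; origin under its centre (inner floor 4 mm higher). Either side of the boards.
- scrap_crate: Slatted timber crate for sockets that fail, 210 x 210 mm, 60 mm high, walls and floor 10 mm, on the boards; origin under its centre (inner floor 10 mm higher). On the other side from the tray.
- pen: The waiting pen: three low strips of rusty angle iron, 25 mm high, fixed on the rear board round a space 150 x 150 mm open towards the robot; origin at its centre on the board. The socket standing in it waits its turn.
- base_plate: A bystander: rusty steel base plate 150 x 150 x 6 mm with a 38 mm stub, 66 mm tall; origin under its centre. Leave it.
- half_coupler: A bystander: dull grey half coupler, about 85 x 45 x 70 mm; origin under its centre. Leave it.
- tube_cap: A bystander: blue plastic tube cap, 59 mm diameter, 30 mm tall; origin under its centre. Leave it.
- spanner: A bystander: scaffold spanner lying along its y, 235 mm long, up to 30 mm high; origin under its shank. Leave it.
- offcut: A bystander: rusty offcut of 48 mm tube, without flange, standing 60 mm tall; origin under its centre. Leave it.
- t_bolt: A bystander: T-bolt with nut lying on the boards, 80 mm long, 22 mm high; origin under its shank. Leave it.
- wire_brush: A bystander: wire brush, lying on its side, 220 mm long along its y, 26 mm high; origin under its middle. Leave it.
Things that resemble listed ones, but are neither listed nor needed, are in the scene too. Leave any purple or turquoise look-alike of the socket_a alone.

How it is judged:
By the outcome, as a careful person would: the job done as asked, in the order asked, and still so for the second after the job is handed in, with the robot touching nothing.
It also fails if it takes over 61 s, if anything falls off the work surface, if the arm or the gripper's body presses on something with over 40 N, if the wrist force passes 120 N, or if a joint passes its speed limit or range.

## Working session

There is one attempt and no reset: what is moved stays moved. The work goes in short steps, Python scripts to look and compute and a shell command to move; the robot and the scene stay as the last step left them, time stands still between calls to the robot, and variables do not carry over. Pictures are saved under pics/ and viewed, and the job is handed in when it is done.

```bash
ls; mkdir -p pics
cat > h.py <<'E'
import numpy as np, cv2
from workcell import bot
from scipy.spatial.transform import Rotation as R
def save(n,img): cv2.imwrite('pics/'+n+'.png',cv2.cvtColor(img,cv2.COLOR_RGB2BGR))
def cal(name):
    c=bot.get_calibration(name); return c
E
python3 - <<'E'
from h import *
s=bot.observe(); print(s)
for n in ['side','top','wrist']:
    c=cal(n); print(n,c)
    im,d=bot.grab_frame(n); save(n+'0',im); np.save(n+'0d.npy',d); np.save(n+'0.npy',im)
E
```

```text
pics
{'clock': 0.0, 'qpos': array([-1.20122032,  0.52200892, -0.03632247,  1.60000913,  0.02122905,
        1.02110161, -0.11282604]), 'qd': array([ 0.00039453, -0.00120794, -0.00155614,  0.00093049,  0.00111155,
       -0.00104912,  0.00091614]), 'joint_efforts': array([-1.32689926e-03, -9.27099895e+01,  1.97946489e+00, -3.69933307e+01,
        1.77598209e-02,  8.14142200e-03, -5.31245576e-05]), 'position': array([0.26598436, 0.56520076, 0.23072857]), 'tool_rot': array([-3.14045656e+00,  1.09023572e-04,  2.70179164e+00]), 'force': array([ 0.59504909, -0.06771761, -0.38616193]), 'moment': array([-0.02370522, -0.00396212, -0.01486731]), 'grip_width': 0.08520730455773176}
side {'vertical_fov': 56.05568415389663, 'cx': 277.2733783957588, 'cy': 212.9215113458411, 'k1': 0.036869652520158405, 'origin': array([ 0.04974821, -0.45939208,  0.94509172]), 'orientation': array([-2.47451314,  0.00421434, -0.74224574])}
top {'vertical_fov': 47.40505197628003, 'cx': 281.1522202255444, 'cy': 204.7364759368148, 'k1': -0.07581843798478002, 'origin': array([ 0.26131523, -0.01209861,  1.3141468 ]), 'orientation': array([-2.93651238, -0.00403042, -1.517986  ])}
wrist {'vertical_fov': 67.80454299842134, 'cx': 281.5958946885237, 'cy': 208.6905480022547, 'k1': -0.05241357090541319, 'origin': array([0.20115876, 0.59556936, 0.37410077]), 'orientation': array([2.86098080e+00, 1.33274907e-03, 1.13136364e+00])}
```

View pics/top0.png

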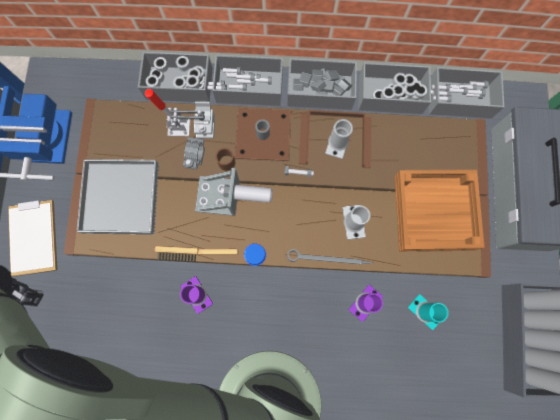

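View pics/side0.png

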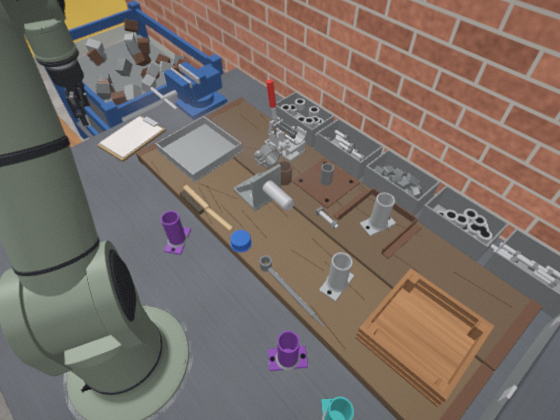

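View pics/wrist0.png

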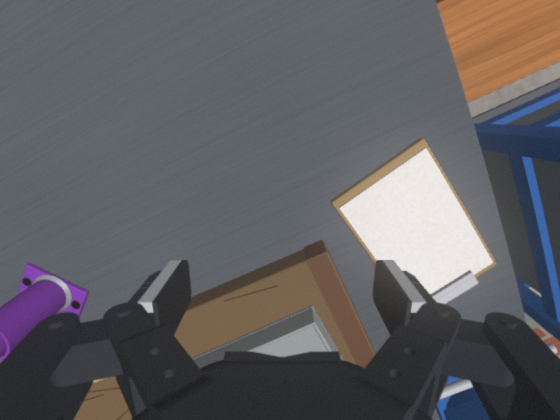

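Seen: the grey socket alone on the front board at top px (356,222) and side px (338,275); the penned grey one at top (338,137); look-alikes in purple at (195,293) and (367,302), turquoise at (430,312). The crate is on the right, the tray on the left, and the pin at (252,194) points right (−y).

```bash
cat >> h.py <<'E'
def K(c):
    f=210/np.tan(np.radians(c['vertical_fov'])/2); return f
def pix2pts(c,uv,d):
    uv=np.asarray(uv,float); f=K(c)
    x=(uv[...,0]-c['cx'])/f; y=(uv[...,1]-c['cy'])/f
    rd=np.hypot(x,y); r=rd.copy()
    for _ in range(20): r=rd/(1+c['k1']*r*r)
    s=np.where(rd>0,r/np.maximum(rd,1e-12),1)
    P=np.stack([x*s*d,y*s*d,d],-1)
    return P@R.from_euler('xyz',c['orientation']).as_matrix().T+c['origin']
def cloud(c,depth):
    v,u=np.mgrid[0:420,0:560]
    P=pix2pts(c,np.stack([u,v],-1),depth); P[depth<=0]=np.nan; return P
def proj(c,P):
    q=(np.asarray(P)-c['origin'])@R.from_euler('xyz',c['orientation']).as_matrix()
    a=q[...,:2]/q[...,2:3]; r2=(a**2).sum(-1,keepdims=True)
    return a*(1+c['k1']*r2)*K(c)+[c['cx'],c['cy']]
E
python3 - <<'E'
from h import *
im=np.load('top0.npy'); ims=np.load('side0.npy')
C={n:cal(n) for n in('top','side')}
P={n:cloud(C[n],np.load(n+'0d.npy')) for n in C}
for cam in('top','side'):
  for t in ['socket_a','socket_a_mouth','gauge','gauge_tip','gauge_seat','pass_tray','scrap_crate','base_plate','t_bolt','tube_cap','spanner','offcut']:
    for r in bot.tip_of(cam,t)[:4]:
        v,u=r['centre']; vi,ui=int(round(v)),int(round(u))
        print(cam,t,round(r['score'],2),np.round([u,v]),P[cam][min(vi,419),min(ui,559)].round(3))
# boards plane
for n,px in [('top',(270,220)),('top',(200,130)),('top',(320,240))]: print(P[n][px[1],px[0]])
crop=cv2.resize(im[170:260,190:400],None,fx=3.8,fy=3.8,interpolation=cv2.INTER_CUBIC); save('crop_top',crop)
crop=cv2.resize(ims[160:320,220:400],None,fx=3.5,fy=3.5,interpolation=cv2.INTER_CUBIC); save('crop_side',crop)
E
```

```text
top socket_a 0.98 [366. 306.] [ 0.267 -0.246  0.006]
top socket_a 0.93 [341. 139.] [ 0.692 -0.151  0.127]
top socket_a 0.85 [354. 222.] [ 0.471 -0.187  0.143]
top socket_a 0.85 [198. 291.] [0.282 0.191 0.113]
top socket_a_mouth 0.92 [359. 215.] [ 0.507 -0.214  0.049]
top socket_a_mouth 0.92 [187. 293.] [0.276 0.235 0.025]
top socket_a_mouth 0.78 [374. 304.] [ 0.274 -0.265  0.019]
top socket_a_mouth 0.58 [438. 313.] [ 0.258 -0.431  0.039]
top gauge 0.62 [233. 199.] [0.515 0.118 0.136]
top gauge_tip 0.88 [271. 195.] [0.532 0.023 0.125]
top gauge_seat 0.87 [235. 192.] [0.535 0.115 0.129]
top pass_tray 0.81 [120. 198.] [0.521 0.439 0.043]
top scrap_crate 0.69 [434. 212.] [ 0.527 -0.42   0.047]
top scrap_crate 0.41 [194. 158.] [0.63  0.236 0.092]
top base_plate 0.59 [261. 135.] [0.709 0.062 0.08 ]
top t_bolt 0.52 [297. 174.] [ 0.615 -0.042  0.04 ]
top tube_cap 0.93 [251. 253.] [0.388 0.068 0.066]
top spanner 0.79 [324. 260.] [ 0.382 -0.125  0.046]
top spanner 0.56 [340. 137.] [ 0.695 -0.147  0.134]
top offcut 0.56 [225. 162.] [0.64  0.159 0.037]
side socket_a 0.92 [288. 359.] [ 0.258 -0.2
[... 389 characters left out ...]
5 -0.23   0.063]
side gauge 0.62 [265. 202.] [0.527 0.121 0.045]
side gauge_tip 0.55 [289. 204.] [0.531 0.023 0.12 ]
side gauge_seat 0.69 [268. 186.] [0.528 0.105 0.128]
side pass_tray 0.57 [200. 151.] [0.517 0.436 0.04 ]
side scrap_crate 0.83 [420. 337.] [ 0.522 -0.427  0.045]
side scrap_crate 0.32 [384. 200.] [ 0.731 -0.142  0.119]
side base_plate 0.59 [328. 179.] [0.714 0.043 0.069]
side t_bolt 0.58 [327. 218.] [ 0.615 -0.048  0.051]
side tube_cap 0.66 [238. 244.] [0.366 0.045 0.068]
side spanner 0.93 [285. 290.] [ 0.377 -0.126  0.035]
side offcut 0.7 [284. 181.] [0.622 0.139 0.053]
[0.48285486 0.02468892 0.03825264]
[0.70804845 0.22562087 0.09729853]
[ 0.43629317 -0.11296743  0.03298987]
```

View pics/crop_top.png

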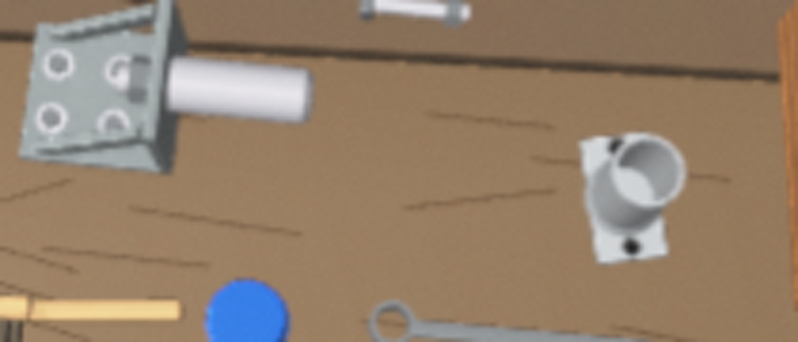

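View pics/crop_side.png

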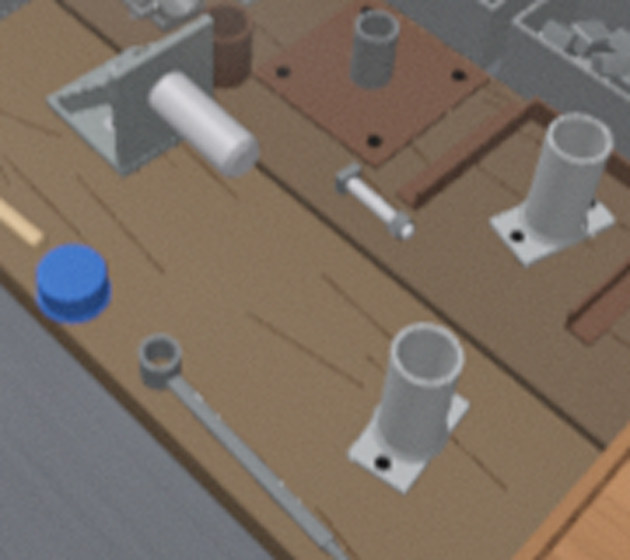

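Run:
```python
from h import *
from scipy.optimize import least_squares
C={n:cal(n) for n in('top','side')}
P={n:cloud(C[n],np.load(n+'0d.npy')) for n in C}
def sel(n,lo,hi):
    q=P[n].reshape(-1,3); m=np.all((q>lo)&(q<hi),1); return q[m]
for n in C:
    b=sel(n,[.43,-.14,.0],[.5,.0,.07]); print(n,'board',np.median(b,0),b[:,2].std())
    f=sel(n,[.38,-.27,.042],[.56,-.12,.052]); print(' flange',len(f),cv2.minAreaRect((f[:,:2]*1000).astype(np.float32)))
    t=sel(n,[.38,-.27,.065],[.56,-.12,.16]); print(' tube',len(t),t[:,2].max())
    if len(t)>10:
        r=least_squares(lambda p:np.abs(np.hypot(t[:,0]-p[0],t[:,1]-p[1])-.0226)-.0016,[.47,-.19],loss='soft_l1',f_scale=.002); print(r.x,np.abs(r.fun).mean())
    # plate & pin
    pin=sel(n,[.47,.0,.075],[.59,.10,.15]); print(' pin',len(pin),pin.min(0),pin.max(0))
    def g(p):
        a=np.array([p[0],0,p[1]]);d=np.array([p[2],1,p[3]]);d/=np.linalg.norm(d)
        v=pin-a-[0,.05,0]; return np.linalg.norm(v-np.outer(v@d,d),axis=1)-.019
    m=(pin[:,1]>.03)&(pin[:,1]<.095); pin=pin[m]
    r=least_squares(g,[.53,.113,0,0],loss='soft_l1',f_scale=.002); print('  pin axis x@y=.05,z,slope x,slope z',r.x,np.abs(r.fun).mean())
    r=least_squares(lambda p:g([p[0],p[1],p[2],0]),[.53,.113,0],loss='soft_l1',f_scale=.002); print('  pin axis level',r.x)
```

```text
top board [ 0.46448429 -0.07001835  0.03664054] 0.0026343003986088534
 flange 524 ((466.6752014160156, -192.98873901367188), (143.45802307128906, 176.56813049316406), 87.718505859375)
 tube 314 0.15212101342664686
[ 0.48829858 -0.20079947] 0.0008171110060063457
 pin 452 [0.51734346 0.02101805 0.10317361] [0.55641185 0.09988495 0.13822081]
  pin axis x@y=.05,z,slope x,slope z [0.53709926 0.11191923 0.05328647 0.00816473] 0.0015931330898668321
  pin axis level [0.53711876 0.11202495 0.05193196]
side board [ 0.46416289 -0.07325793  0.03759899] 0.001647301098411762
 flange 381 ((455.53289794921875, -178.66665649414062), (151.79798889160156, 116.97090911865234), 0.5013660788536072)
 tube 632 0.15092493271485952
[ 0.4859854  -0.20432014] 0.0007761210872089051
 pin 387 [0.51331045 0.02082963 0.09825809] [0.55212495 0.09963093 0.13472334]
  pin axis x@y=.05,z,slope x,slope z [0.53427276 0.11238779 0.05190742 0.00676675] 0.001114527845082545
  pin axis level [0.53429659 0.11246841 0.05006942]
```

Run:
```python
from h import *
C={n:cal(n) for n in('top','side')}
def onplane(c,uv,z):
    a=pix2pts(c,uv,np.float64(1.)) ; o=c['origin']; t=(z-o[2])/(a[2]-o[2]); return o+t*(a-o)
pt=[(580,140),(598,263),(668,252)]
L=[onplane(C['top'],(190+(x+.5)/3.8-.5,170+(y+.5)/3.8-.5),.046) for x,y in pt]
print('top corners',np.round(L,4))
ps=[(348,455),(405,492),(470,403)]
S=[onplane(C['side'],(220+(x+.5)/3.5-.5,160+(y+.5)/3.5-.5),.046) for x,y in ps]
print('side corners',np.round(S,4))
for A in (L,):
    print(np.linalg.norm(A[0]-A[1]),np.linalg.norm(A[2]-A[1]),'angle long',np.degrees(np.arctan2(*(A[0]-A[1])[1::-1])))
print(np.linalg.norm(S[2]-S[1]),np.linalg.norm(S[0]-S[1]),np.degrees(np.arctan2(*(S[2]-S[1])[1::-1])))
print('centres',(L[0]+L[2])/2,(S[0]+S[2])/2)
# plate face y
P={n:cloud(C[n],np.load(n+'0d.npy')) for n in C}
q=P['side'].reshape(-1,3)
m=(q[:,0]>.48)&(q[:,0]<.59)&(q[:,1]>.08)&(q[:,1]<.14)&(q[:,2]>.06)&(q[:,2]<.16)&(np.hypot(q[:,0]-.538,q[:,2]-.1125)>.024)
f=q[m]; w=f[:,1]-.0515*(f[:,0]-.5365)*-1
print('plate face y@x=.5365',np.percentile(w,[5,25,50,75,95]),len(f))
m=(np.hypot(q[:,0]-.535,q[:,2]-.1125)<.016)&(q[:,1]>-.01)&(q[:,1]<.06); print('tip y',np.percentile(q[m][:,1],[1,5,25,50]))
```

```text
top corners [[ 0.5291 -0.1689  0.046 ]
 [ 0.4414 -0.1841  0.046 ]
 [ 0.4518 -0.2334  0.046 ]]
side corners [[ 0.4369 -0.1869  0.046 ]
 [ 0.4457 -0.2338  0.046 ]
 [ 0.5335 -0.2183  0.046 ]]
0.0889733241021032 0.05037993325451384 angle long 9.78337480864634
0.08920897478396682 0.047721060033830615 10.006388284377604
centres [ 0.49042695 -0.2011569   0.046     ] [ 0.48522894 -0.20260623  0.046     ]
plate face y@x=.5365 [0.11672769 0.11783567 0.11868517 0.11953256 0.12292293] 481
tip y [0.02093347 0.02149014 0.02252404 0.02302088]
```

```bash
cat >> h.py <<'E'
import json
def Rt(yaw,tilt):  # tool pointing down with yaw (deg), then tilted by ry tilt (deg) about tool y
    return R.from_euler('xyz',[np.pi,0,np.radians(yaw)])*R.from_rotvec([0,np.radians(tilt),0])
def plan(wps,start=None,dec=0):
    """wps: list of (pos, Rot, nrows)"""
    if start is None:
        s=bot.observe(); start=(s['position'],R.from_euler('xyz',s['tool_rot']))
    p,r=np.array(start[0]),start[1]; rows=[]
    for tp,tr,n in wps:
        tp=np.array(tp)
        for i in range(n):
            k=n-i
            d=r.inv().apply((tp-p)/k); w=(r.inv()*tr).as_rotvec()/k
            d=np.round(d*1000,dec); w=np.round(w,3)
            assert np.linalg.norm(d)<=50.5 and np.linalg.norm(w)<.15,(i,d,w)
            rows.append({a:float(b) for a,b in zip(('dx','dy','dz','rx','ry','rz'),list(d)+list(w)) if abs(b)>1e-9})
            p=p+r.apply(d/1000); r=r*R.from_rotvec(w)
    for i in range(0,len(rows),10): print(json.dumps(rows[i:i+10]))
    print('end',p.round(4),r.as_euler('xyz').round(3))
    return p,r
E
python3 - <<'E'
from h import *
r=Rt(100,40); zt=r.apply([0,0,1]); print(zt, r.apply([1,0,0]),r.apply([0,1,0]))
G=np.array([.4875,-.202,.118]); T=G+.019*zt; pre=T-.12*zt; print(T,pre)
plan([([.43,.2,.36],Rt(128,0),10),([.48,-.2,.36],Rt(100,0),9),(pre,r,6)])
E
```

```text
[-0.1116189   0.63302222 -0.76604444] [-0.13302222  0.75440651  0.64278761] [9.84807753e-01 1.73648178e-01 1.66533454e-16]
[ 0.48537924 -0.18997258  0.10344516] [ 0.49877351 -0.26593524  0.19537049]
[{"dx": -30.0, "dy": -26.0, "dz": -13.0, "rz": 0.047}, {"dx": -32.0, "dy": -25.0, "dz": -13.0, "rz": 0.047}, {"dx": -33.0, "dy": -23.0, "dz": -13.0, "rz": 0.047}, {"dx": -34.0, "dy": -22.0, "dz": -13.0, "rz": 0.047}, {"dx": -35.0, "dy": -20.0, "dz": -13.0, "rz": 0.047}, {"dx": -35.0, "dy": -18.0, "dz": -13.0, "rz": 0.047}, {"dx": -36.0, "dy": -17.0, "dz": -13.0, "rz": 0.046}, {"dx": -37.0, "dy": -15.0, "dz": -13.0, "rz": 0.047}, {"dx": -38.0, "dy": -13.0, "dz": -12.0, "rz": 0.046}, {"dx": -38.0, "dy": -11.0, "dz": -13.0, "rz": 0.047}]
[{"dx": -39.0, "dy": -23.0, "rz": 0.054}, {"dx": -40.0, "dy": -21.0, "rz": 0.054}, {"dx": -41.0, "dy": -19.0, "rz": 0.054}, {"dx": -42.0, "dy": -16.0, "rz": 0.054}, {"dx": -42.0, "dy": -14.0, "rz": 0.054}, {"dx": -43.0, "dy": -12.0, "rz": 0.055}, {"dx": -44.0, "dy": -10.0, "rz": 0.054}, {"dx": -44.0, "dy": -7.0, "rz": 0.055}, {"dx": -44.0, "dy": -4.0, "rz": 0.054}, {"dx": -11.0, "dy": 1.0, "dz": 27.0, "ry": 0.116}]
[{"dx": -15.0, "dy": 1.0, "dz": 26.0, "ry": 0.116}, {"dx": -17.0, "dy": 1.0, "dz": 24.0, "ry": 0.117}, {"dx": -20.0, "dy": 1.0, "dz": 22.0, "ry": 0.116}, {"dx": -23.0, "dy": 1.0, "dz": 20.0, "ry": 0.117}, {"dx": -25.0, "dy": 2.0, "dz": 17.0, "ry": 0.116}]
end [ 0.4992 -0.2659  0.1948] [-3.142 -0.698  1.746]
```

```bash
python3 -m inch '[{"dx":-30,"dy":-26,"dz":-13,"rz":0.047,"hand":-1},{"dx":-32,"dy":-25,"dz":-13,"rz":0.047,"hand":-1},{"dx":-33,"dy":-23,"dz":-13,"rz":0.047,"hand":-1},{"dx":-34,"dy":-22,"dz":-13,"rz":0.047,"hand":-1},{"dx":-35,"dy":-20,"dz":-13,"rz":0.047,"hand":-1},{"dx":-35,"dy":-18,"dz":-13,"rz":0.047,"hand":-1},{"dx":-36,"dy":-17,"dz":-13,"rz":0.046,"hand":-1},{"dx":-37,"dy":-15,"dz":-13,"rz":0.047,"hand":-1},{"dx":-38,"dy":-13,"dz":-12,"rz":0.046,"hand":-1},{"dx":-38,"dy":-11,"dz":-13,"rz":0.047,"hand":-1}]'
python3 -m inch '[{"dx":-39,"dy":-23,"rz":0.054},{"dx":-40,"dy":-21,"rz":0.054},{"dx":-41,"dy":-19,"rz":0.054},{"dx":-42,"dy":-16,"rz":0.054},{"dx":-42,"dy":-14,"rz":0.054},{"dx":-43,"dy":-12,"rz":0.055},{"dx":-44,"dy":-10,"rz":0.054},{"dx":-44,"dy":-7,"rz":0.055},{"dx":-44,"dy":-4,"rz":0.054},{}]'
```

```text
schema error: expected keys dx, dy, dz, rx, ry, rz, hand
schema error: expected keys dx, dy, dz, rx, ry, rz, hand
```

```bash
sed -i 's/ if abs(b)>1e-9})/} | {"hand":HAND})/; s/float(b) for/(int(b) if b==int(b) else float(b)) for/' h.py; sed -i 's/^import json/import json\nHAND=-1/' h.py
python3 -m inch '[{"dx":-30,"dy":-26,"dz":-13,"rx":0,"ry":0,"rz":0.047,"hand":-1},{"dx":-32,"dy":-25,"dz":-13,"rx":0,"ry":0,"rz":0.047,"hand":-1},{"dx":-33,"dy":-23,"dz":-13,"rx":0,"ry":0,"rz":0.047,"hand":-1},{"dx":-34,"dy":-22,"dz":-13,"rx":0,"ry":0,"rz":0.047,"hand":-1},{"dx":-35,"dy":-20,"dz":-13,"rx":0,"ry":0,"rz":0.047,"hand":-1},{"dx":-35,"dy":-18,"dz":-13,"rx":0,"ry":0,"rz":0.047,"hand":-1},{"dx":-36,"dy":-17,"dz":-13,"rx":0,"ry":0,"rz":0.046,"hand":-1},{"dx":-37,"dy":-15,"dz":-13,"rx":0,"ry":0,"rz":0.047,"hand":-1},{"dx":-38,"dy":-13,"dz":-12,"rx":0,"ry":0,"rz":0.046,"hand":-1},{"dx":-38,"dy":-11,"dz":-13,"rx":0,"ry":0,"rz":0.047,"hand":-1}]'
```

```text
clock: 2.35
position: [0.4299, 0.1986, 0.361]
tool_rot: [3.141, -0.0, 2.232]
force: [1.0, 0.9, -0.3]
grip_width: 0.0852
```

```bash
python3 -m inch '[{"dx":-39,"dy":-23,"dz":0,"rx":0,"ry":0,"rz":0.054,"hand":-1},{"dx":-40,"dy":-21,"dz":0,"rx":0,"ry":0,"rz":0.054,"hand":-1},{"dx":-41,"dy":-19,"dz":0,"rx":0,"ry":0,"rz":0.054,"hand":-1},{"dx":-42,"dy":-16,"dz":0,"rx":0,"ry":0,"rz":0.054,"hand":-1},{"dx":-42,"dy":-14,"dz":0,"rx":0,"ry":0,"rz":0.054,"hand":-1},{"dx":-43,"dy":-12,"dz":0,"rx":0,"ry":0,"rz":0.055,"hand":-1},{"dx":-44,"dy":-10,"dz":0,"rx":0,"ry":0,"rz":0.054,"hand":-1},{"dx":-44,"dy":-7,"dz":0,"rx":0,"ry":0,"rz":0.055,"hand":-1},{"dx":-44,"dy":-4,"dz":0,"rx":0,"ry":0,"rz":0.054,"hand":-1}]'
python3 -m inch '[{"dx":-11,"dy":1,"dz":27,"rx":0,"ry":0.116,"rz":0,"hand":-1},{"dx":-15,"dy":1,"dz":26,"rx":0,"ry":0.116,"rz":0,"hand":-1},{"dx":-17,"dy":1,"dz":24,"rx":0,"ry":0.117,"rz":0,"hand":-1},{"dx":-20,"dy":1,"dz":22,"rx":0,"ry":0.116,"rz":0,"hand":-1},{"dx":-23,"dy":1,"dz":20,"rx":0,"ry":0.117,"rz":0,"hand":-1},{"dx":-25,"dy":2,"dz":17,"rx":0,"ry":0.116,"rz":0,"hand":-1}]'
python3 - <<'E'
from h import *
s=bot.observe(); c=cal('wrist'); im,d=bot.grab_frame('wrist'); save('w1',im)
print(s['qpos'].round(3))
np.save('w1d.npy',d)
q=cloud(c,d).reshape(-1,3); t=q[np.all((q>[.43,-.26,.065])&(q<[.54,-.14,.17]),1)]
from scipy.optimize import least_squares
r=least_squares(lambda p:np.abs(np.hypot(t[:,0]-p[0],t[:,1]-p[1])-.0226)-.0016,[.487,-.2],loss='soft_l1',f_scale=.002); print(len(t),r.x,np.abs(r.fun).mean(),t[:,2].max())
plan([(np.array([.4854,-.19,.1034]),Rt(100,40),5)])
E
```

```text
clock: 3.25
position: [0.4803, -0.2017, 0.3606]
tool_rot: [3.141, 0.0, 1.744]
force: [2.2, 0.9, 0.5]
grip_width: 0.0857
clock: 3.85
position: [0.4993, -0.2668, 0.194]
tool_rot: [3.139, -0.703, 1.747]
force: [0.7, 0.6, 0.7]
grip_width: 0.0853
[ 0.419  0.829  0.395  1.434 -0.666  1.59   1.179]
4641 [ 0.48666637 -0.20231227] 0.0004132412738586342 0.15079633015975275
[{"dx": 1, "dy": 1, "dz": 23, "rx": -0.001, "ry": -0.004, "rz": -0.002, "hand": -1}, {"dx": 1, "dy": 1, "dz": 22, "rx": -0.001, "ry": -0.004, "rz": -0.002, "hand": -1}, {"dx": 2, "dy": 0, "dz": 23, "rx": -0.001, "ry": -0.004, "rz": -0.002, "hand": -1}, {"dx": 2, "dy": 1, "dz": 22, "rx": -0.001, "ry": -0.003, "rz": -0.002, "hand": -1}, {"dx": 1, "dy": 0, "dz": 23, "rx": -0.001, "ry": -0.004, "rz": -0.002, "hand": -1}]
end [ 0.4852 -0.1902  0.1029] [-3.141 -0.698  1.745]
```

View pics/w1.png

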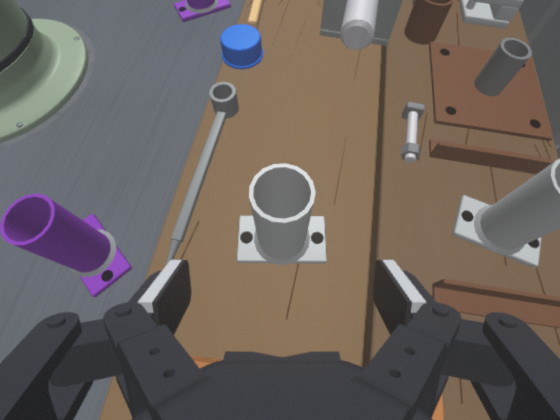

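The wrist close-up confirms it: the free grey socket sits at (282,215), its flange square to the jaws; penned one at (520,220), purple at (60,240). Moving in.

```bash
python3 -m inch '[{"dx":1,"dy":0,"dz":23,"rx":0,"ry":0,"rz":0,"hand":-1},{"dx":2,"dy":0,"dz":23,"rx":0,"ry":0,"rz":0,"hand":-1},{"dx":1,"dy":1,"dz":23,"rx":0,"ry":0,"rz":0,"hand":-1},{"dx":1,"dy":0,"dz":22,"rx":0,"ry":0,"rz":0,"hand":-1},{"dx":1,"dy":0,"dz":22,"rx":0,"ry":0,"rz":0,"hand":-1},{"dx":0,"dy":0,"dz":0,"rx":0,"ry":0,"rz":0,"hand":0.8},{"dx":0,"dy":0,"dz":0,"rx":0,"ry":0,"rz":0,"hand":0.8},{"dx":0,"dy":0,"dz":0,"rx":0,"ry":0,"rz":0,"hand":0.8},{"dx":0,"dy":0,"dz":0,"rx":0,"ry":0,"rz":0,"hand":0.8},{"dx":0,"dy":0,"dz":0,"rx":0,"ry":0,"rz":0,"hand":0.8}]' 40
```

```text
clock: 4.9
position: [0.4868, -0.1907, 0.1128]
tool_rot: [3.141, -0.697, 1.746]
force: [-2.5, -3.8, 7.2]
grip_width: 0.0477
```

Run:
```python
from h import *
s=bot.observe(); print(s['clock'],s['position'],s['tool_rot'],s['force'],s['qd'].round(3))
```

```text
4.9 [ 0.4868452  -0.19068827  0.11278268] [ 3.14071573 -0.69697801  1.74558535] [-2.4730486  -3.75988132  7.21591532] [-0.     0.002  0.002  0.003 -0.001  0.001  0.002]
```

```bash
cat > arc.py <<'E'
from h import *
import h; h.HAND=0.8
def arc(E,u,degs,lift,start=None):
    s=bot.observe(); p=s['position'];r=R.from_euler('xyz',s['tool_rot'])
    w=[]
    for a in degs:
        Q=R.from_rotvec(-np.radians(a)*u)
        w.append((E+Q.apply(p-E)+[0,0,lift],Q*r,1))
    return plan(w)
E
python3 - <<'E'
from arc import *
th=np.radians(10); n=np.array([-np.sin(th),np.cos(th),0]);u=np.array([np.cos(th),np.sin(th),0])
E=np.array([.4868,-.2023,.038])+.025*n
arc(E,u,[0]+list(np.linspace(0,84,13)[1:]),.006)
E
```

```text
[{"dx": 4, "dy": 0, "dz": -5, "rx": 0, "ry": 0, "rz": 0, "hand": 0.8}, {"dx": 8, "dy": 0, "dz": 5, "rx": 0, "ry": -0.122, "rz": 0, "hand": 0.8}, {"dx": 7, "dy": 0, "dz": 6, "rx": 0, "ry": -0.122, "rz": 0, "hand": 0.8}, {"dx": 8, "dy": 0, "dz": 5, "rx": 0, "ry": -0.123, "rz": 0, "hand": 0.8}, {"dx": 8, "dy": 0, "dz": 5, "rx": 0, "ry": -0.122, "rz": 0, "hand": 0.8}, {"dx": 8, "dy": 0, "dz": 5, "rx": 0, "ry": -0.122, "rz": 0, "hand": 0.8}, {"dx": 7, "dy": 0, "dz": 5, "rx": 0, "ry": -0.122, "rz": -0.001, "hand": 0.8}, {"dx": 8, "dy": 0, "dz": 5, "rx": 0, "ry": -0.122, "rz": 0, "hand": 0.8}, {"dx": 8, "dy": 0, "dz": 5, "rx": 0, "ry": -0.122, "rz": 0, "hand": 0.8}, {"dx": 8, "dy": 0, "dz": 5, "rx": 0, "ry": -0.123, "rz": 0, "hand": 0.8}]
[{"dx": 7, "dy": 0, "dz": 5, "rx": 0, "ry": -0.122, "rz": 0, "hand": 0.8}, {"dx": 8, "dy": 0, "dz": 5, "rx": 0, "ry": -0.122, "rz": 0, "hand": 0.8}, {"dx": 8, "dy": 0, "dz": 5, "rx": 0, "ry": -0.122, "rz": 0, "hand": 0.8}]
end [ 0.4718 -0.1053  0.0655] [3.141 0.769 1.745]
```

```bash
python3 -m inch '[{"dx":4,"dy":0,"dz":-5,"rx":0,"ry":0,"rz":0,"hand":0.8},{"dx":8,"dy":0,"dz":5,"rx":0,"ry":-0.122,"rz":0,"hand":0.8},{"dx":7,"dy":0,"dz":6,"rx":0,"ry":-0.122,"rz":0,"hand":0.8},{"dx":8,"dy":0,"dz":5,"rx":0,"ry":-0.123,"rz":0,"hand":0.8},{"dx":8,"dy":0,"dz":5,"rx":0,"ry":-0.122,"rz":0,"hand":0.8},{"dx":8,"dy":0,"dz":5,"rx":0,"ry":-0.122,"rz":0,"hand":0.8},{"dx":7,"dy":0,"dz":5,"rx":0,"ry":-0.122,"rz":0,"hand":0.8},{"dx":8,"dy":0,"dz":5,"rx":0,"ry":-0.122,"rz":0,"hand":0.8}]'
python3 - <<'E'
from h import *
im,d=bot.grab_frame('side'); save('s1',cv2.resize(im[140:350,180:460],None,fx=2.5,fy=2.5)); print(bot.observe()['qpos'].round(2))
E
```

```text
clock: 5.7
position: [0.4765, -0.1303, 0.1039]
tool_rot: [3.141, 0.138, 1.745]
force: [-0.6, 0.5, -7.3]
grip_width: 0.0475
[-0.46  0.61  0.68  2.12 -0.48  0.53  0.73]
```

View pics/s1.png

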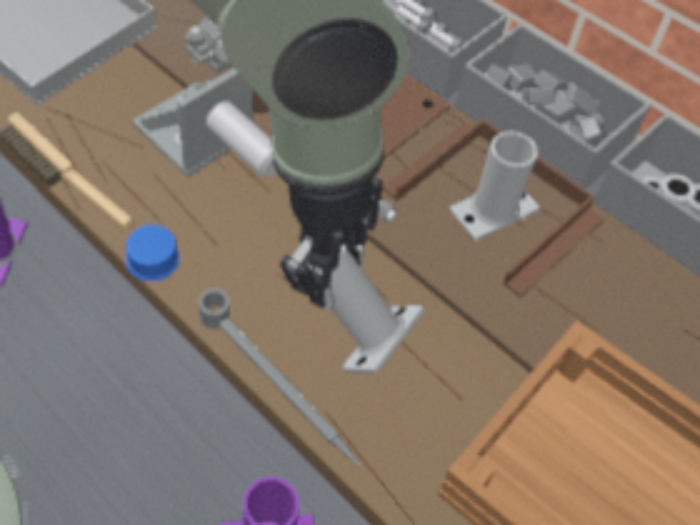

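Run:
```python
from arc import *
th=np.radians(10); n=np.array([-np.sin(th),np.cos(th),0]);u=np.array([np.cos(th),np.sin(th),0])
E=np.array([.4868,-.2023,.038])+.025*n+[0,0,.006]
s=bot.observe(); p=s['position'];r=R.from_euler('xyz',s['tool_rot'])
w=[(p+[0,-.025*i,0],r,1) for i in(1,2)]
p2=p+[0,-.05,0]; E2=E+[0,-.05,0]
for a in np.linspace(0,40,7)[1:]:
    Q=R.from_rotvec(-np.radians(a)*u); w.append((E2+Q.apply(p2-E2),Q*r,1))
plan(w)
```

```text
[{"dx": -24, "dy": -5, "dz": 3, "rx": 0, "ry": 0, "rz": 0, "hand": 0.8}, {"dx": -25, "dy": -4, "dz": 4, "rx": 0, "ry": 0, "rz": 0, "hand": 0.8}, {"dx": 8, "dy": 0, "dz": 6, "rx": 0.001, "ry": -0.116, "rz": 0, "hand": 0.8}, {"dx": 7, "dy": 0, "dz": 5, "rx": 0.001, "ry": -0.117, "rz": 0, "hand": 0.8}, {"dx": 7, "dy": 0, "dz": 6, "rx": 0.001, "ry": -0.116, "rz": 0, "hand": 0.8}, {"dx": 7, "dy": 0, "dz": 6, "rx": 0.001, "ry": -0.116, "rz": 0, "hand": 0.8}, {"dx": 8, "dy": 0, "dz": 5, "rx": 0.002, "ry": -0.117, "rz": 0.001, "hand": 0.8}, {"dx": 7, "dy": 0, "dz": 6, "rx": 0.001, "ry": -0.116, "rz": 0, "hand": 0.8}]
end [ 0.4717 -0.1501  0.0539] [-3.13   0.84   1.759]
```

```bash
python3 -m inch '[{"dx":-24,"dy":-5,"dz":3,"rx":0,"ry":0,"rz":0,"hand":0.8},{"dx":-25,"dy":-4,"dz":4,"rx":0,"ry":0,"rz":0,"hand":0.8},{"dx":8,"dy":0,"dz":6,"rx":0,"ry":-0.116,"rz":0,"hand":0.8},{"dx":7,"dy":0,"dz":5,"rx":0,"ry":-0.117,"rz":0,"hand":0.8},{"dx":7,"dy":0,"dz":6,"rx":0,"ry":-0.116,"rz":0,"hand":0.8},{"dx":7,"dy":0,"dz":6,"rx":0,"ry":-0.116,"rz":0,"hand":0.8}]'
python3 - <<'E'
from h import *
im,d=bot.grab_frame('side'); save('s2',cv2.resize(im[140:350,180:460],None,fx=2.5,fy=2.5)); print(bot.observe()['qpos'].round(2))
E
```

```text
clock: 6.35
position: [0.4726, -0.161, 0.0735]
tool_rot: [-3.141, 0.589, 1.744]
force: [-6.2, -0.7, 0.2]
grip_width: 0.0479
[-0.83  0.95  0.92  2.24 -0.47  0.23  0.48]
```

View pics/s2.png

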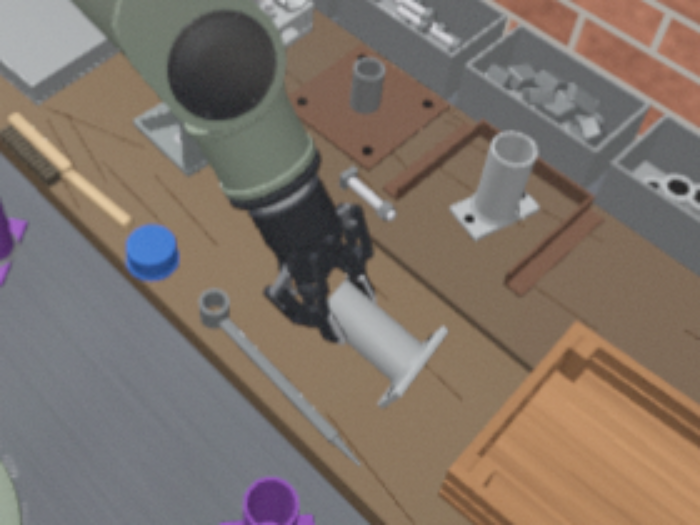

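```bash
python3 -m inch '[{"dx":0,"dy":0,"dz":0,"rx":0,"ry":0,"rz":0,"hand":0.8},{"dx":5,"dy":0,"dz":3,"rx":0,"ry":0,"rz":0,"hand":0.8},{"dx":5,"dy":0,"dz":3,"rx":0,"ry":0,"rz":0,"hand":0.8}]' 20;  python3 -m inch '[{"dx":4,"dy":0,"dz":2,"rx":0,"ry":0,"rz":0,"hand":0.8},{"dx":4,"dy":0,"dz":2,"rx":0,"ry":0,"rz":0,"hand":0.8}]'
python3 - <<'E'
from h import *
im,d=bot.grab_frame('side'); save('s3',cv2.resize(im[140:350,180:460],None,fx=2.5,fy=2.5)); print(bot.observe()['qpos'].round(2))
E
```

```text
clock: 6.7
position: [0.4718, -0.1562, 0.0624]
tool_rot: [-3.139, 0.585, 1.745]
force: [-2.0, 10.6, 9.9]
grip_width: 0.0479
clock: 6.9
position: [0.4711, -0.1526, 0.0549]
tool_rot: [-3.141, 0.585, 1.744]
force: [1.7, -4.7, 2.1]
grip_width: 0.0477
[-0.81  0.96  0.88  2.24 -0.5   0.21  0.48]
```

View pics/s3.png

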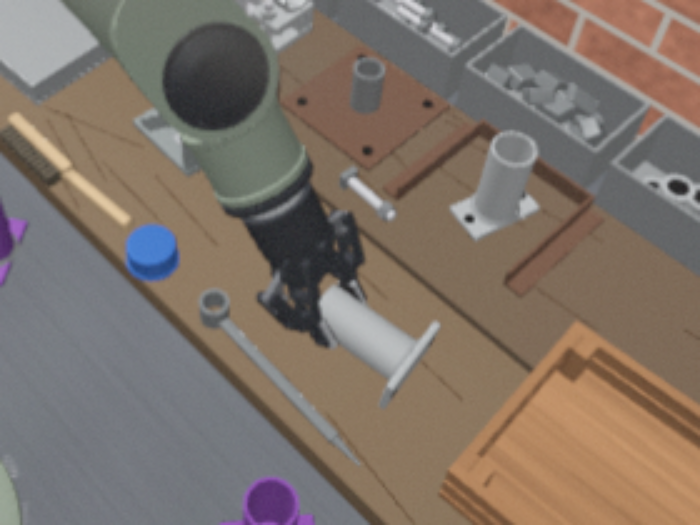

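```bash
python3 -m inch '[{"dx":4,"dy":0,"dz":2,"rx":0,"ry":0,"rz":0,"hand":0.8},{"dx":3,"dy":0,"dz":2,"rx":0,"ry":0,"rz":0,"hand":0.8}]'
python3 -m inch '[{"dx":0,"dy":0,"dz":0,"rx":0,"ry":0,"rz":0,"hand":0.3},{"dx":0,"dy":0,"dz":0,"rx":0,"ry":0,"rz":0,"hand":-1},{"dx":0,"dy":0,"dz":0,"rx":0,"ry":0,"rz":0,"hand":-1},{"dx":0,"dy":0,"dz":0,"rx":0,"ry":0,"rz":0,"hand":-1},{"dx":0,"dy":0,"dz":0,"rx":0,"ry":0,"rz":0,"hand":-1}]'
python3 - <<'E'
from h import *
im,d=bot.grab_frame('side'); save('s4',cv2.resize(im[140:350,180:460],None,fx=2.5,fy=2.5)); print(bot.observe()['qpos'].round(2))
E
```

```text
clock: 7.15
position: [0.4701, -0.1491, 0.0474]
tool_rot: [-3.139, 0.586, 1.745]
force: [2.3, -4.8, 2.3]
grip_width: 0.0475
clock: 7.65
position: [0.4695, -0.1488, 0.0473]
tool_rot: [-3.137, 0.586, 1.747]
force: [-0.2, -0.5, -0.5]
grip_width: 0.0855
[-0.81  0.97  0.87  2.24 -0.51  0.2   0.47]
```

View pics/s4.png

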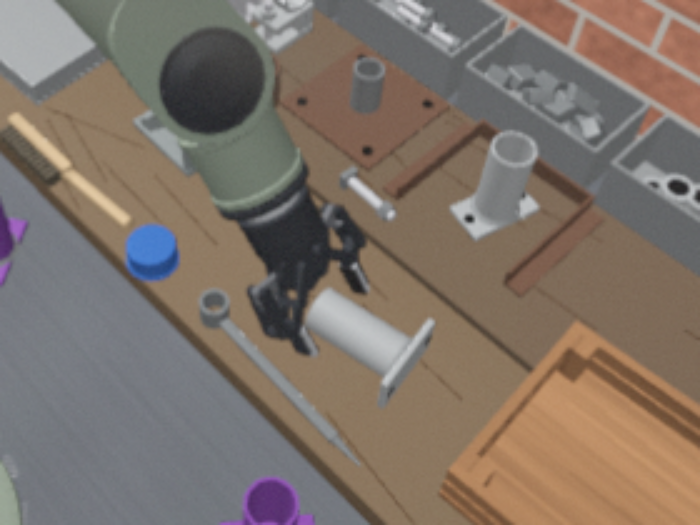

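The socket lies on its flange edge, released (side px ≈(328,275) full frame). Backing out and looking from above.

```bash
python3 -m inch '[{"dx":0,"dy":0,"dz":-30,"rx":0,"ry":0,"rz":0,"hand":-1},{"dx":0,"dy":0,"dz":-45,"rx":0,"ry":0,"rz":0,"hand":-1}]'
python3 - <<'E'
from h import *
plan([([.50,-.19,.26],Rt(100,0),5)])
E
```

```text
clock: 7.9
position: [0.4617, -0.1087, 0.1099]
tool_rot: [-3.135, 0.587, 1.745]
force: [0.2, -0.0, -0.5]
grip_width: 0.0853
[{"dx": -31, "dy": 5, "dz": -15, "rx": -0.001, "ry": 0.117, "rz": 0, "hand": -1}, {"dx": -29, "dy": 5, "dz": -19, "rx": -0.001, "ry": 0.117, "rz": -0.001, "hand": -1}, {"dx": -27, "dy": 4, "dz": -22, "rx": -0.001, "ry": 0.118, "rz": 0, "hand": -1}, {"dx": -24, "dy": 5, "dz": -25, "rx": -0.002, "ry": 0.117, "rz": -0.001, "hand": -1}, {"dx": -20, "dy": 4, "dz": -28, "rx": -0.001, "ry": 0.118, "rz": 0, "hand": -1}]
end [ 0.4997 -0.19    0.2596] [-3.141 -0.     1.745]
```

```bash
python3 -m inch '[{"dx":-31,"dy":5,"dz":-15,"rx":0,"ry":0.117,"rz":0,"hand":-1},{"dx":-29,"dy":5,"dz":-19,"rx":0,"ry":0.117,"rz":0,"hand":-1},{"dx":-27,"dy":4,"dz":-22,"rx":0,"ry":0.118,"rz":0,"hand":-1},{"dx":-24,"dy":5,"dz":-25,"rx":0,"ry":0.117,"rz":0,"hand":-1},{"dx":-20,"dy":4,"dz":-28,"rx":0,"ry":0.118,"rz":0,"hand":-1},{"dx":0,"dy":0,"dz":0,"rx":0,"ry":0,"rz":0,"hand":-1}]'
python3 - <<'E'
from h import *
c=cal('wrist'); im,d=bot.grab_frame('wrist'); save('w2',im); q=cloud(c,d); np.save('w2q.npy',q); np.save('w2.npy',im)
cs=cal('side'); ims,ds=bot.grab_frame('side'); np.save('s5q.npy',cloud(cs,ds)); save('s5',ims)
for n,q in(('w',q.reshape(-1,3)),('s',cloud(cs,ds).reshape(-1,3))):
    t=q[np.all((q>[.40,-.26,.065])&(q<[.55,-.12,.105]),1)]
    print(n,len(t),t.min(0),t.max(0)); f=t[t[:,2]<.1]
    rect=cv2.minAreaRect((t[:,:2]*1000).astype(np.float32)); print(rect)
E
```

```text
clock: 8.5
position: [0.4998, -0.1915, 0.2584]
tool_rot: [3.14, 0.019, 1.734]
force: [-0.9, -1.2, -0.4]
grip_width: 0.0853
w 5226 [ 0.43713002 -0.23230345  0.06506094] [ 0.52565862 -0.12003603  0.09270111]
((473.9859924316406, -172.01583862304688), (89.0549545288086, 108.53129577636719), 8.605419158935547)
s 847 [ 0.43620785 -0.23329201  0.06512324] [ 0.52359234 -0.12041334  0.09020499]
((472.3148193359375, -172.192138671875), (89.11087036132812, 110.42731475830078), 8.645002365112305)
```

View pics/w2.png

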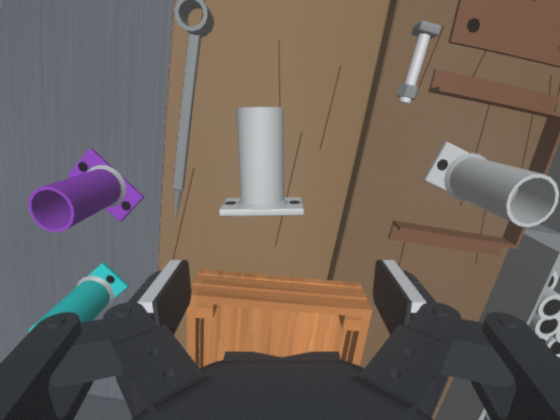

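Run:
```python
from h import *
from scipy.optimize import least_squares
for n,f in(('w','w2q.npy'),('s','s5q.npy')):
    q=np.load(f).reshape(-1,3)
    t=q[np.all((q>[.40,-.26,.05])&(q<[.55,-.08,.105]),1)]
    rect=cv2.minAreaRect((t[:,:2]*1000).astype(np.float32)); print(n,rect)
    m=(t[:,1]>-.205)&(t[:,1]<-.125)&(np.abs(t[:,0]-.473)<.03); k=t[m]
    def g(p):
        a=np.array([p[0],-.17,p[1]]);d=np.array([p[2],1,p[3]]);d/=np.linalg.norm(d)
        v=k-a; return np.linalg.norm(v-np.outer(v@d,d),axis=1)-.02415
    r=least_squares(g,[.473,.063,-.17,0],loss='soft_l1',f_scale=.002); print(len(k),r.x,np.abs(r.fun).mean(), 'axis yaw',np.degrees(np.arctan2(1,r.x[2])))
    d=np.array([r.x[2],1,0]);d/=np.linalg.norm(d); a=np.array([r.x[0],-.17,0])
    pr=(t-a)@d; print('extent along axis',np.percentile(pr,[.5,2,98,99.5]), 'flange end xy',a+d*np.percentile(pr,1))
```

```text
w ((473.0115661621094, -171.6524200439453), (89.13365173339844, 109.65069580078125), 9.65890884399414)
3604 [ 0.47212446  0.06290205 -0.17830853 -0.00557599] 0.0004628181832552591 axis yaw 100.1100736288657
extent along axis [-0.05559746 -0.05437588  0.05098697  0.05281615] flange end xy [ 0.48181586 -0.22435185  0.        ]
s ((471.4293518066406, -171.38824462890625), (89.29556274414062, 111.68669891357422), 9.525435447692871)
601 [ 0.4725824   0.06125794 -0.14574832  0.01494688] 0.0012126987495429636 axis yaw 98.2923756573505
extent along axis [-0.05757748 -0.05716028  0.05141157  0.05335724] flange end xy [ 0.48085522 -0.22676102  0.        ]
```

Run:
```python
from h import *
p,r=plan([([.4735,-.1812,.13],Rt(100,0),4),([.4735,-.1812,.047],Rt(100,0),4)])
```

```text
[{"dx": 3, "dy": -6, "dz": 31, "rx": -0.001, "ry": 0.005, "rz": -0.001, "hand": -1}, {"dx": 3, "dy": -6, "dz": 31, "rx": -0.001, "ry": 0.005, "rz": -0.001, "hand": -1}, {"dx": 3, "dy": -6, "dz": 31, "rx": -0.001, "ry": 0.005, "rz": -0.002, "hand": -1}, {"dx": 2, "dy": -6, "dz": 31, "rx": -0.001, "ry": 0.005, "rz": -0.001, "hand": -1}, {"dx": 0, "dy": 0, "dz": 21, "rx": 0, "ry": 0, "rz": 0, "hand": -1}, {"dx": 0, "dy": 0, "dz": 21, "rx": 0, "ry": 0, "rz": 0, "hand": -1}, {"dx": 0, "dy": 0, "dz": 21, "rx": 0, "ry": 0, "rz": 0, "hand": -1}, {"dx": 0, "dy": 0, "dz": 20, "rx": 0, "ry": 0, "rz": 0, "hand": -1}]
end [ 0.4736 -0.1812  0.0472] [-3.141  0.     1.745]
```

```bash
python3 -m inch '[{"dx":3,"dy":-6,"dz":31,"rx":0,"ry":0,"rz":0,"hand":-1},{"dx":3,"dy":-6,"dz":31,"rx":0,"ry":0,"rz":0,"hand":-1},{"dx":3,"dy":-6,"dz":31,"rx":0,"ry":0,"rz":0,"hand":-1},{"dx":2,"dy":-6,"dz":31,"rx":0,"ry":0,"rz":0,"hand":-1},{"dx":0,"dy":0,"dz":0,"rx":0,"ry":0,"rz":0,"hand":-1}]'
python3 - <<'E'
from h import *
p,r=plan([([.4735,-.1812,.047],Rt(100,0),5)])
E
```

```text
clock: 9.1
position: [0.4712, -0.1784, 0.1265]
tool_rot: [-3.13, 0.018, 1.746]
force: [-1.3, 0.4, 1.0]
grip_width: 0.0855
[{"dx": 0, "dy": 1, "dz": 16, "rx": -0.002, "ry": 0.004, "rz": 0, "hand": -1}, {"dx": 0, "dy": 0, "dz": 16, "rx": -0.003, "ry": 0.004, "rz": 0, "hand": -1}, {"dx": -1, "dy": 0, "dz": 16, "rx": -0.002, "ry": 0.003, "rz": 0, "hand": -1}, {"dx": -1, "dy": 1, "dz": 16, "rx": -0.003, "ry": 0.004, "rz": 0, "hand": -1}, {"dx": 0, "dy": 0, "dz": 16, "rx": -0.002, "ry": 0.003, "rz": 0, "hand": -1}]
end [ 0.4731 -0.181   0.0465] [-3.142  0.     1.745]
```

```bash
python3 -m inch '[{"dx":0,"dy":1,"dz":16,"rx":-0.002,"ry":0.004,"rz":0,"hand":-1},{"dx":0,"dy":0,"dz":16,"rx":-0.003,"ry":0.004,"rz":0,"hand":-1},{"dx":-1,"dy":0,"dz":16,"rx":-0.002,"ry":0.003,"rz":0,"hand":-1},{"dx":-1,"dy":1,"dz":16,"rx":-0.003,"ry":0.004,"rz":0,"hand":-1},{"dx":0,"dy":0,"dz":15,"rx":-0.002,"ry":0.003,"rz":0,"hand":-1},{"dx":0,"dy":0,"dz":0,"rx":0,"ry":0,"rz":0,"hand":-1}]'
```

```text
clock: 9.7
position: [0.4762, -0.1823, 0.0504]
tool_rot: [3.137, 0.002, 1.745]
force: [0.1, 0.3, 0.3]
grip_width: 0.0857
```

```bash
python3 -m inch '[{"dx":0,"dy":-1,"dz":5,"rx":0,"ry":0,"rz":0,"hand":-1},{"dx":0,"dy":0,"dz":0,"rx":0,"ry":0,"rz":0,"hand":0.8},{"dx":0,"dy":0,"dz":0,"rx":0,"ry":0,"rz":0,"hand":0.8},{"dx":0,"dy":0,"dz":0,"rx":0,"ry":0,"rz":0,"hand":0.8},{"dx":0,"dy":0,"dz":0,"rx":0,"ry":0,"rz":0,"hand":0.8},{"dx":0,"dy":0,"dz":0,"rx":0,"ry":0,"rz":0,"hand":0.8}]' 80
python3 - <<'E'
from h import *
for i in range(3):
    s=bot.observe(); print(s['position'].round(4),s['tool_rot'].round(4),s['force'].round(1))
    bot.grab_frame('side')
E
```

```text
clock: 10.3
position: [0.4758, -0.1833, 0.0468]
tool_rot: [3.134, 0.002, 1.744]
force: [-1.9, 4.1, 17.0]
grip_width: 0.0467
[ 0.4758 -0.1833  0.0468] [3.1338e+00 1.9000e-03 1.7437e+00] [-1.9  4.1 17. ]
[ 0.4758 -0.1833  0.0468] [3.1338e+00 1.8000e-03 1.7438e+00] [-2.5  2.5 16.6]
[ 0.4758 -0.1833  0.0468] [3.1338e+00 1.9000e-03 1.7437e+00] [-2.5  3.1 15.9]
```

```bash
python3 -m inch '[{"dx":0,"dy":0,"dz":-15,"rx":0,"ry":0,"rz":0,"hand":0.8},{"dx":0,"dy":0,"dz":-17,"rx":0,"ry":0,"rz":0,"hand":0.8},{"dx":0,"dy":0,"dz":-18,"rx":0,"ry":0,"rz":0,"hand":0.8},{"dx":0,"dy":0,"dz":0,"rx":0,"ry":0,"rz":0,"hand":0.8}]'
python3 - <<'E'
from h import *
import h; h.HAND=0.8
p,r=plan([([.5294,-.0708,.0968],Rt(87.05,0),5)])
E
```

```text
clock: 10.85
position: [0.4758, -0.1835, 0.0974]
tool_rot: [3.133, 0.003, 1.744]
force: [-0.5, 0.1, -6.3]
grip_width: 0.0468
[{"dx": 20, "dy": 14, "dz": 0, "rx": 0.002, "ry": 0, "rz": 0.045, "hand": 0.8}, {"dx": 21, "dy": 14, "dz": 0, "rx": 0.002, "ry": 0, "rz": 0.045, "hand": 0.8}, {"dx": 22, "dy": 13, "dz": 0, "rx": 0.002, "ry": 0.001, "rz": 0.045, "hand": 0.8}, {"dx": 22, "dy": 11, "dz": 0, "rx": 0.002, "ry": 0, "rz": 0.045, "hand": 0.8}, {"dx": 23, "dy": 11, "dz": 1, "rx": 0.001, "ry": 0.001, "rz": 0.044, "hand": 0.8}]
end [ 0.5298 -0.0705  0.0966] [ 3.141 -0.     1.52 ]
```

```bash
python3 -m inch '[{"dx":20,"dy":14,"dz":0,"rx":0,"ry":0,"rz":0.045,"hand":0.8},{"dx":21,"dy":14,"dz":0,"rx":0,"ry":0,"rz":0.045,"hand":0.8},{"dx":22,"dy":13,"dz":0,"rx":0,"ry":0,"rz":0.045,"hand":0.8},{"dx":22,"dy":11,"dz":0,"rx":0,"ry":0,"rz":0.045,"hand":0.8},{"dx":23,"dy":11,"dz":0,"rx":0,"ry":0,"rz":0.044,"hand":0.8},{"dx":0,"dy":0,"dz":0,"rx":0,"ry":0,"rz":0,"hand":0.8}]'
python3 - <<'E'
from h import *
s=bot.observe(); print(s['position'],s['tool_rot'])
c=cal('wrist'); im,d=bot.grab_frame('wrist'); save('w3',im); np.save('w3q.npy',cloud(c,d))
cs=cal('side'); ims,ds=bot.grab_frame('side'); np.save('s6q.npy',cloud(cs,ds)); save('s6',cv2.resize(ims[140:350,180:460],None,fx=2.5,fy=2.5))
E
```

```text
clock: 11.45
position: [0.53, -0.0666, 0.0948]
tool_rot: [3.136, -0.001, 1.523]
force: [-0.3, -0.1, -5.0]
grip_width: 0.0469
[ 0.53001907 -0.06658477  0.09483675] [ 3.13565062e+00 -5.61814248e-04  1.52280788e+00]
```

View pics/w3.png

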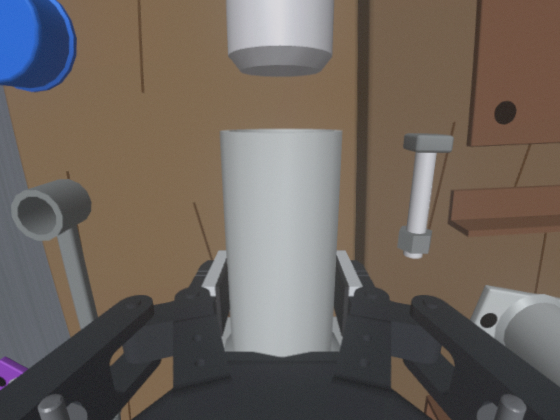

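View pics/s6.png

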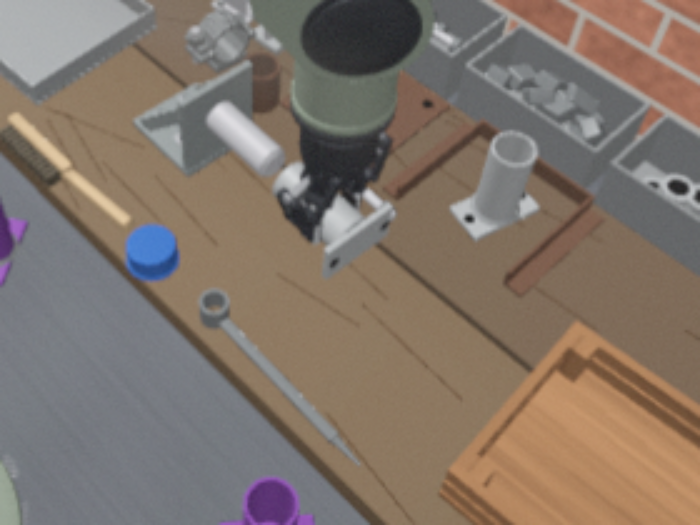

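Pin tip at (280,60), mouth at (281,135) in the wrist picture: nearly coaxial. Fitting both cylinders in the same picture to get the relative offset.

Run:
```python
from h import *
from scipy.optimize import least_squares
def fit(k,rad,y0,x0):
    def g(p):
        a=np.array([p[0],y0,p[1]]);d=np.array([p[2],1,p[3]]);d/=np.linalg.norm(d)
        v=k-a; return np.linalg.norm(v-np.outer(v@d,d),axis=1)-rad
    r=least_squares(g,[x0,.113,.05,0],loss='soft_l1',f_scale=.001); return r.x.round(4),len(k),np.abs(r.fun).mean().round(5)
for n,f in(('w','w3q.npy'),('s','s6q.npy')):
    q=np.load(f).reshape(-1,3)
    b=lambda lo,hi:q[np.all((q>lo)&(q<hi),1)]
    S=b([.5,-.05,.105],[.565,-.004,.15]); P=b([.5,.03,.105],[.57,.105,.145])
    print(n,'sock',fit(S,.02415,0.,.532), S[:,1].max() if len(S) else 0)
    print(n,'pin',fit(P,.019,0.,.533), P[:,1].min() if len(P) else 0)
    m=b([.5,-.03,.10],[.565,.03,.15]); print(np.histogram(m[:,1],bins=np.arange(-.03,.031,.004)))
```

```text
w sock (array([ 0.5317,  0.1106,  0.0458, -0.0043]), 14287, np.float64(0.00039)) -0.004001319582439249
w pin (array([ 0.5313,  0.1138,  0.0464, -0.0034]), 3745, np.float64(0.00043)) 0.030001417202793153
(array([1235, 1260, 1296, 1352, 1375, 1422, 1463,  817,    0,    0,    0,
          0,  994, 1485, 1450]), array([-0.03 , -0.026, -0.022, -0.018, -0.014, -0.01 , -0.006, -0.002,
        0.002,  0.006,  0.01 ,  0.014,  0.018,  0.022,  0.026,  0.03 ]))
s sock (array([ 0.534 ,  0.109 ,  0.1578, -0.0563]), 65, np.float64(0.0012)) -0.004102968645394833
s pin (array([0.5316, 0.1121, 0.051 , 0.0082]), 319, np.float64(0.00111)) 0.030362333724554658
(array([ 0,  2, 10,  7, 15, 21, 22, 12,  0,  0,  0,  0, 14, 44, 27]), array([-0.03 , -0.026, -0.022, -0.018, -0.014, -0.01 , -0.006, -0.002,
        0.002,  0.006,  0.01 ,  0.014,  0.018,  0.022,  0.026,  0.03 ]))
```

```bash
python3 -m inch '[{"dx":0,"dy":0,"dz":-2.5,"rx":0,"ry":0,"rz":0,"hand":0.8},{"dx":8,"dy":0,"dz":0,"rx":0,"ry":0,"rz":0,"hand":0.8},{"dx":8,"dy":0,"dz":0,"rx":0,"ry":0,"rz":0,"hand":0.8},{"dx":8,"dy":0,"dz":0,"rx":0,"ry":0,"rz":0,"hand":0.8},{"dx":8,"dy":0,"dz":0,"rx":0,"ry":0,"rz":0,"hand":0.8}]'
python3 -c "
from workcell import bot
s=bot.observe(); print(s['position'],s['tool_rot'],s['force'],s['moment'])"
```

```text
clock: 12.05
position: [0.5307, -0.0374, 0.0986]
tool_rot: [3.135, 0.0, 1.52]
force: [-0.0, -0.2, -5.3]
grip_width: 0.0465
[ 0.53070394 -0.03739609  0.09861418] [3.13469166e+00 1.82458328e-04 1.51979915e+00] [-0.04793846 -0.22932089 -5.26099108] [ 0.04901546 -0.0318896   0.01467644]
```

```bash
python3 -m inch '[{"dx":8,"dy":0,"dz":0,"rx":0,"ry":0,"rz":0,"hand":0.8},{"dx":8,"dy":0,"dz":0,"rx":0,"ry":0,"rz":0,"hand":0.8},{"dx":8,"dy":0,"dz":0,"rx":0,"ry":0,"rz":0,"hand":0.8},{"dx":5,"dy":0,"dz":0,"rx":0,"ry":0,"rz":0,"hand":0.8}]'
python3 -m inch '[{"dx":4,"dy":0,"dz":0,"rx":0,"ry":0,"rz":0,"hand":0.8},{"dx":4,"dy":0,"dz":0,"rx":0,"ry":0,"rz":0,"hand":0.8}]'
```

```text
clock: 12.45
position: [0.5322, -0.0084, 0.0986]
tool_rot: [3.135, 0.0, 1.52]
force: [0.1, 0.1, -5.9]
grip_width: 0.0465
clock: 12.65
position: [0.5326, -0.0013, 0.0986]
tool_rot: [3.135, 0.001, 1.519]
force: [0.7, -0.6, -5.7]
grip_width: 0.0464
```

```bash
python3 -m inch '[{"dx":3,"dy":0,"dz":0,"rx":0,"ry":0,"rz":0,"hand":0.8},{"dx":3,"dy":0,"dz":0,"rx":0,"ry":0,"rz":0,"hand":0.8}]'
python3 -m inch '[{"dx":3,"dy":0,"dz":0,"rx":0,"ry":0,"rz":0,"hand":0.8},{"dx":0,"dy":0,"dz":0,"rx":0,"ry":0,"rz":0,"hand":0.8}]'
```

```text
clock: 12.85
position: [0.5329, 0.0046, 0.0986]
tool_rot: [3.135, 0.001, 1.519]
force: [-1.2, 0.7, -5.3]
grip_width: 0.0466
clock: 13.05
position: [0.5331, 0.008, 0.0986]
tool_rot: [3.135, 0.0, 1.52]
force: [-0.1, 0.1, -5.6]
grip_width: 0.0471
```

```bash
python3 -m inch '[{"dx":4,"dy":0,"dz":0,"rx":0,"ry":0,"rz":0,"hand":0.8},{"dx":5,"dy":0,"dz":0,"rx":0,"ry":0,"rz":0,"hand":0.8},{"dx":5,"dy":0,"dz":0,"rx":0,"ry":0,"rz":0,"hand":0.8}]'
python3 -m inch '[{"dx":5,"dy":0,"dz":0,"rx":0,"ry":0,"rz":0,"hand":0.8},{"dx":5,"dy":0,"dz":0,"rx":0,"ry":0,"rz":0,"hand":0.8},{"dx":5,"dy":0,"dz":0,"rx":0,"ry":0,"rz":0,"hand":0.8}]'
python3 -m inch '[{"dx":3,"dy":0,"dz":0,"rx":0,"ry":0,"rz":0,"hand":0.8},{"dx":3,"dy":0,"dz":0,"rx":0,"ry":0,"rz":0,"hand":0.8},{"dx":0,"dy":0,"dz":0,"rx":0,"ry":0,"rz":0,"hand":0.8}]'
python3 - <<'E'
from h import *
im,d=bot.grab_frame('side'); save('s7',cv2.resize(im[140:350,180:460],None,fx=2.5,fy=2.5))
im,d=bot.grab_frame('wrist'); save('w4',im)
E
```

```text
clock: 13.35
position: [0.5338, 0.022, 0.0986]
tool_rot: [3.135, 0.0, 1.519]
force: [0.4, 0.9, -5.6]
grip_width: 0.0469
clock: 13.65
position: [0.5345, 0.0371, 0.0986]
tool_rot: [3.135, 0.0, 1.52]
force: [0.5, -0.0, -5.6]
grip_width: 0.0465
clock: 13.95
position: [0.5348, 0.043, 0.0986]
tool_rot: [3.135, 0.0, 1.52]
force: [0.8, -0.0, -5.0]
grip_width: 0.0467
```

View pics/s7.png

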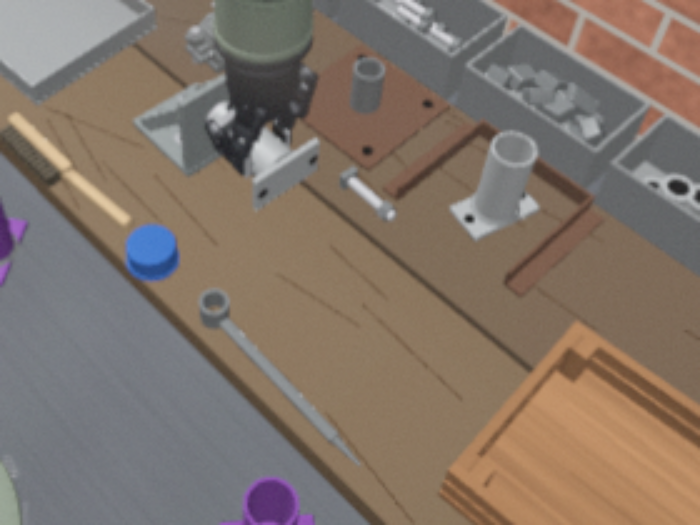

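View pics/w4.png

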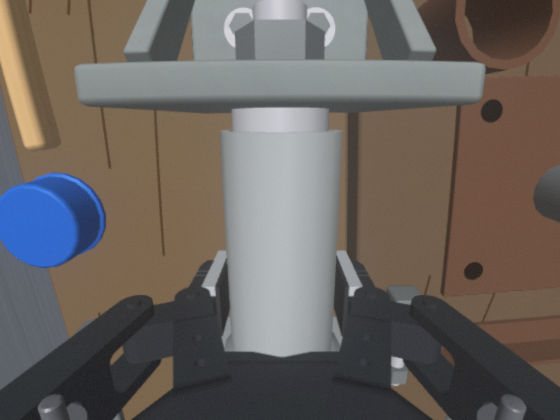

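```bash
python3 -m inch '[{"dx":3,"dy":0,"dz":0,"rx":0,"ry":0,"rz":0,"hand":0.8},{"dx":2,"dy":0,"dz":0,"rx":0,"ry":0,"rz":0,"hand":0.8}]'
python3 -m inch '[{"dx":1,"dy":0,"dz":0,"rx":0,"ry":0,"rz":0,"hand":0.8},{"dx":1,"dy":0,"dz":0,"rx":0,"ry":0,"rz":0,"hand":0.8}]'
python3 -m inch '[{"dx":1,"dy":0,"dz":0,"rx":0,"ry":0,"rz":0,"hand":0.8}]'
```

```text
clock: 14.25
position: [0.5351, 0.0477, 0.0986]
tool_rot: [3.135, 0.0, 1.519]
force: [1.2, -0.1, -5.8]
grip_width: 0.0466
clock: 14.45
position: [0.5352, 0.0496, 0.0986]
tool_rot: [3.135, 0.0, 1.52]
force: [0.6, 0.5, -5.2]
grip_width: 0.0464
clock: 14.55
position: [0.5353, 0.0506, 0.0986]
tool_rot: [3.135, 0.0, 1.519]
force: [0.3, 0.1, -5.0]
grip_width: 0.0466
```

```bash
python3 -m inch '[{"dx":1,"dy":0,"dz":0,"rx":0,"ry":0,"rz":0,"hand":0.8},{"dx":1,"dy":0,"dz":0,"rx":0,"ry":0,"rz":0,"hand":0.8}]'
python3 -m inch '[{"dx":1,"dy":0,"dz":0,"rx":0,"ry":0,"rz":0,"hand":0.8}]'
python3 - <<'E'
from h import *
c=cal('wrist');im,d=bot.grab_frame('wrist'); save('w5',im); q=cloud(c,d).reshape(-1,3)
k=q[(np.abs(q[:,0]-.537)<.008)&(q[:,2]>.125)&(q[:,2]<.14)&(q[:,1]>.06)&(q[:,1]<.13)]
print(np.histogram(k[:,1],bins=np.arange(.1,.131,.002)), k[:,2].mean())
# plate front: points next to tube
k=q[(np.abs(np.abs(q[:,0]-.537)-.035)<.008)&(q[:,2]>.10)&(q[:,2]<.16)&(q[:,1]>.08)&(q[:,1]<.14)]
print(np.percentile(k[:,1],[2,10,50]),len(k))
E
```

```text
clock: 14.75
position: [0.5352, 0.0507, 0.0986]
tool_rot: [3.134, 0.003, 1.518]
force: [-1.4, -15.2, -7.4]
grip_width: 0.047
clock: 14.85
position: [0.5352, 0.0507, 0.0986]
tool_rot: [3.134, 0.004, 1.518]
force: [-0.8, -20.8, -7.7]
grip_width: 0.0466
(array([276, 276, 284, 289, 287, 286, 306, 257,   0,   0,   0,   0,   0,
         0,  96]), array([0.1  , 0.102, 0.104, 0.106, 0.108, 0.11 , 0.112, 0.114, 0.116,
       0.118, 0.12 , 0.122, 0.124, 0.126, 0.128, 0.13 ])) 0.13799018773602906
[0.12746665 0.12936511 0.13429074] 2835
```

View pics/w5.png

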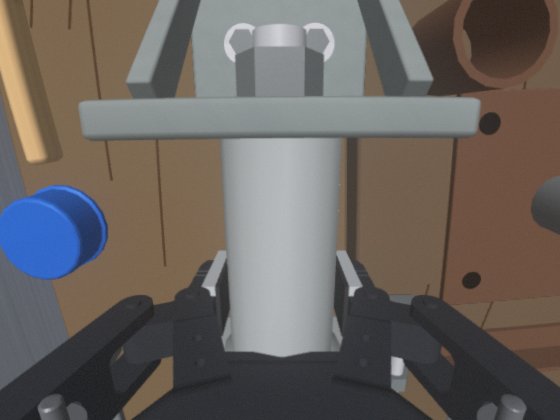

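The socket went right home: no pin shows between mouth and plate at (281,136), with a hard stop at ~21 N and full travel. It's a pass, so it goes to the tray. Backing out.

```bash
python3 -m inch '[{"dx":-4,"dy":0,"dz":0,"rx":0,"ry":0,"rz":0,"hand":0.8},{"dx":-9,"dy":0,"dz":0,"rx":0,"ry":0,"rz":0,"hand":0.8},{"dx":-12,"dy":0,"dz":0,"rx":0,"ry":0,"rz":0,"hand":0.8},{"dx":-12,"dy":0,"dz":0,"rx":0,"ry":0,"rz":0,"hand":0.8}]'
python3 -m inch '[{"dx":-12,"dy":0,"dz":0,"rx":0,"ry":0,"rz":0,"hand":0.8},{"dx":-12,"dy":0,"dz":0,"rx":0,"ry":0,"rz":0,"hand":0.8},{"dx":-12,"dy":0,"dz":0,"rx":0,"ry":0,"rz":0,"hand":0.8},{"dx":-12,"dy":0,"dz":0,"rx":0,"ry":0,"rz":0,"hand":0.8},{"dx":-12,"dy":0,"dz":0,"rx":0,"ry":0,"rz":0,"hand":0.8},{"dx":-14,"dy":0,"dz":0,"rx":0,"ry":0,"rz":0,"hand":0.8},{"dx":-14,"dy":0,"dz":0,"rx":0,"ry":0,"rz":0,"hand":0.8},{"dx":0,"dy":0,"dz":0,"rx":0,"ry":0,"rz":0,"hand":0.8}]'
python3 - <<'E'
from h import *
import h; h.HAND=.8
ct=cal('top')
def onplane(c,uv,z):
    a=pix2pts(c,uv,np.float64(1.)) ; o=c['origin']; t=(z-o[2])/(a[2]-o[2]); return o+t*(a-o)
print(np.round([onplane(ct,u,.073) for u in [(86,160),(157,161),(153,234),(79,232)]],3))
q=cloud(ct,np.load('top0d.npy')).reshape(-1,3)
for z0,z1 in((.062,.085),(.035,.05)):
    k=q[np.all((q>[.38,.30,z0])&(q<[.66,.57,z1]),1)]; print(len(k),cv2.minAreaRect((k[:,:2]*1000).astype(np.float32)),np.median(k,0))
qs=cloud(cal('side'),np.load('side0d.npy')).reshape(-1,3)
k=qs[np.all((qs>[.38,.30,.062])&(qs<[.66,.57,.085]),1)]; print(len(k),cv2.minAreaRect((k[:,:2]*1000).astype(np.float32)))
print(bot.observe()['position'],bot.observe()['tool_rot'],bot.observe()['qpos'].round(2))
E
```

```text
clock: 15.3
position: [0.5334, 0.0154, 0.0987]
tool_rot: [3.135, 0.0, 1.519]
force: [-0.4, -0.7, -4.6]
grip_width: 0.0465
clock: 16.1
position: [0.5288, -0.074, 0.0989]
tool_rot: [3.134, 0.001, 1.517]
force: [0.8, -0.3, -4.8]
grip_width: 0.0465
[[0.616 0.536 0.073]
 [0.622 0.339 0.073]
 [0.423 0.329 0.073]
 [0.417 0.528 0.073]]
695 ((499.209716796875, 423.3813171386719), (248.45785522460938, 235.2457733154297), 2.7124834060668945) [0.52801018 0.43242605 0.07032522]
7718 ((520.0081176757812, 434.9795837402344), (279.8053283691406, 269.9449462890625), 0.013209819793701172) [0.51495208 0.43568991 0.03999704]
564 ((499.73077392578125, 424.1512756347656), (245.1217041015625, 236.53176879882812), 2.451643943786621)
[ 0.5287555  -0.07396136  0.09887845] [3.13425922e+00 1.40121731e-03 1.51683599e+00] [-0.5   0.72  0.76  1.98 -0.74  0.74  0.67]
```

Run:
```python
from h import *
import h; h.HAND=.8
s=bot.observe()
r0=R.from_euler('xyz',s['tool_rot'])
plan([([.5288,-.074,.28],r0,4),([.519,.175,.28],r0,6),([.519,.421,.28],r0,6)])
```

```text
[{"dx": 0, "dy": 0, "dz": -45, "rx": 0, "ry": 0, "rz": 0, "hand": 0.8}, {"dx": 0, "dy": 0, "dz": -45, "rx": 0, "ry": 0, "rz": 0, "hand": 0.8}, {"dx": 0, "dy": 1, "dz": -46, "rx": 0, "ry": 0, "rz": 0, "hand": 0.8}, {"dx": 0, "dy": 0, "dz": -45, "rx": 0, "ry": 0, "rz": 0, "hand": 0.8}, {"dx": 41, "dy": -4, "dz": 0, "rx": 0, "ry": 0, "rz": 0, "hand": 0.8}, {"dx": 41, "dy": -4, "dz": 0, "rx": 0, "ry": 0, "rz": 0, "hand": 0.8}, {"dx": 41, "dy": -4, "dz": 0, "rx": 0, "ry": 0, "rz": 0, "hand": 0.8}, {"dx": 42, "dy": -4, "dz": 0, "rx": 0, "ry": 0, "rz": 0, "hand": 0.8}, {"dx": 41, "dy": -3, "dz": 0, "rx": 0, "ry": 0, "rz": 0, "hand": 0.8}, {"dx": 42, "dy": -4, "dz": -1, "rx": 0, "ry": 0, "rz": 0, "hand": 0.8}]
[{"dx": 41, "dy": -2, "dz": 0, "rx": 0, "ry": 0, "rz": 0, "hand": 0.8}, {"dx": 41, "dy": -2, "dz": 0, "rx": 0, "ry": 0, "rz": 0, "hand": 0.8}, {"dx": 41, "dy": -2, "dz": 0, "rx": 0, "ry": 0, "rz": 0, "hand": 0.8}, {"dx": 41, "dy": -2, "dz": 0, "rx": 0, "ry": 0, "rz": 0, "hand": 0.8}, {"dx": 41, "dy": -3, "dz": 0, "rx": 0, "ry": 0, "rz": 0, "hand": 0.8}, {"dx": 40, "dy": -2, "dz": 0, "rx": 0, "ry": 0, "rz": 0, "hand": 0.8}]
end [0.5191 0.4205 0.2799] [3.134e+00 1.000e-03 1.517e+00]
```

```bash
python3 -m inch '[{"dx":0,"dy":0,"dz":-20,"rx":0,"ry":0,"rz":0,"hand":0.8},{"dx":0,"dy":0,"dz":-35,"rx":0,"ry":0,"rz":0,"hand":0.8},{"dx":0,"dy":0,"dz":-35,"rx":0,"ry":0,"rz":0,"hand":0.8},{"dx":0,"dy":0,"dz":-35,"rx":0,"ry":0,"rz":0,"hand":0.8},{"dx":0,"dy":0,"dz":-35,"rx":0,"ry":0,"rz":0,"hand":0.8},{"dx":0,"dy":0,"dz":-20,"rx":0,"ry":0,"rz":0,"hand":0.8}]' 100
python3 -m inch '[{"dx":20,"dy":-2,"dz":0,"rx":0,"ry":0,"rz":0,"hand":0.8},{"dx":30,"dy":-3,"dz":0,"rx":0,"ry":0,"rz":0,"hand":0.8},{"dx":30,"dy":-3,"dz":0,"rx":0,"ry":0,"rz":0,"hand":0.8},{"dx":30,"dy":-3,"dz":0,"rx":0,"ry":0,"rz":0,"hand":0.8},{"dx":30,"dy":-3,"dz":0,"rx":0,"ry":0,"rz":0,"hand":0.8},{"dx":30,"dy":-3,"dz":0,"rx":0,"ry":0,"rz":0,"hand":0.8},{"dx":30,"dy":-3,"dz":0,"rx":0,"ry":0,"rz":0,"hand":0.8},{"dx":30,"dy":-3,"dz":0,"rx":0,"ry":0,"rz":0,"hand":0.8},{"dx":30,"dy":-2,"dz":0,"rx":0,"ry":0,"rz":0,"hand":0.8}]'
python3 -m inch '[{"dx":30,"dy":-2,"dz":0,"rx":0,"ry":0,"rz":0,"hand":0.8},{"dx":30,"dy":-2,"dz":0,"rx":0,"ry":0,"rz":0,"hand":0.8},{"dx":30,"dy":-2,"dz":0,"rx":0,"ry":0,"rz":0,"hand":0.8},{"dx":30,"dy":-2,"dz":0,"rx":0,"ry":0,"rz":0,"hand":0.8},{"dx":30,"dy":-2,"dz":0,"rx":0,"ry":0,"rz":0,"hand":0.8},{"dx":30,"dy":-2,"dz":0,"rx":0,"ry":0,"rz":0,"hand":0.8},{"dx":30,"dy":-2,"dz":0,"rx":0,"ry":0,"rz":0,"hand":0.8},{"dx":20,"dy":0,"dz":0,"rx":0,"ry":0,"rz":0,"hand":0.8},{"dx":0,"dy":0,"dz":0,"rx":0,"ry":0,"rz":0,"hand":0.8}]'
python3 - <<'E'
from h import *
import h; h.HAND=.8
print(bot.observe()['qpos'].round(2))
im,d=bot.grab_frame('side'); save('s8',im); im,d=bot.grab_frame('wrist'); save('w6',im)
plan([([.519,.421,.10],R.from_euler('xyz',[3.134,.001,1.52]),6)])
E
```

```text
clock: 16.7
position: [0.5281, -0.0715, 0.281]
tool_rot: [3.133, 0.0, 1.519]
force: [0.5, -0.8, -6.4]
grip_width: 0.0459
clock: 17.6
position: [0.5157, 0.1911, 0.2783]
tool_rot: [3.135, 0.0, 1.52]
force: [1.3, -0.1, -5.3]
grip_width: 0.0457
clock: 18.5
position: [0.513, 0.4232, 0.2771]
tool_rot: [3.136, 0.001, 1.524]
force: [-0.1, 0.0, -6.2]
grip_width: 0.0461
[-1.32  0.75  0.99  1.47 -0.64  1.27 -0.31]
[{"dx": 0, "dy": 1, "dz": 30, "rx": 0, "ry": 0, "rz": 0, "hand": 0.8}, {"dx": 0, "dy": 1, "dz": 30, "rx": 0, "ry": 0, "rz": 0, "hand": 0.8}, {"dx": 0, "dy": 0, "dz": 29, "rx": 0, "ry": 0, "rz": 0, "hand": 0.8}, {"dx": 1, "dy": 1, "dz": 30, "rx": 0, "ry": 0, "rz": 0, "hand": 0.8}, {"dx": 0, "dy": 0, "dz": 29, "rx": 0, "ry": 0, "rz": 0, "hand": 0.8}, {"dx": 1, "dy": 1, "dz": 30, "rx": -0.001, "ry": 0, "rz": 0, "hand": 0.8}]
end [0.5191 0.4215 0.0998] [3.134e+00 1.000e-03 1.520e+00]
```

View pics/s8.png

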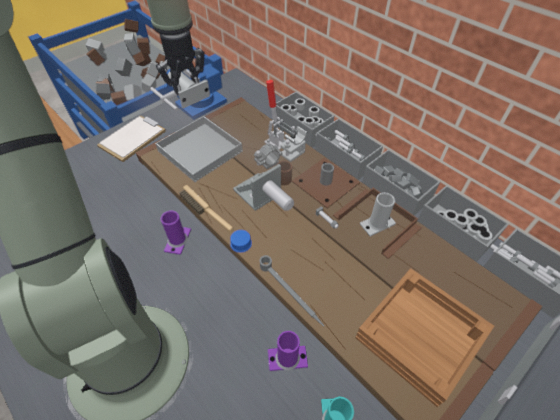

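View pics/w6.png

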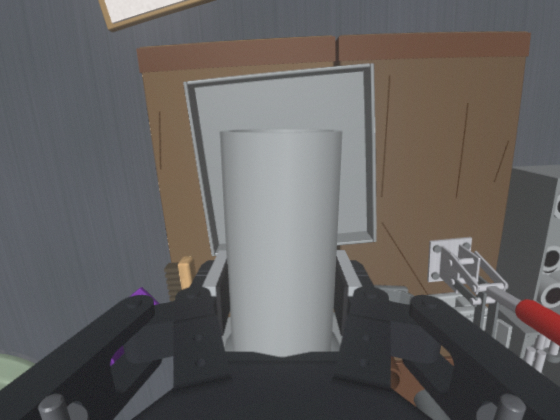

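```bash
python3 -m inch '[{"dx":0,"dy":1,"dz":25,"rx":0,"ry":0,"rz":0,"hand":0.8},{"dx":0,"dy":1,"dz":30,"rx":0,"ry":0,"rz":0,"hand":0.8},{"dx":0,"dy":1,"dz":30,"rx":0,"ry":0,"rz":0,"hand":0.8},{"dx":0,"dy":1,"dz":30,"rx":0,"ry":0,"rz":0,"hand":0.8},{"dx":0,"dy":1,"dz":30,"rx":0,"ry":0,"rz":0,"hand":0.8},{"dx":0,"dy":1,"dz":30,"rx":0,"ry":0,"rz":0,"hand":0.8},{"dx":0,"dy":0,"dz":0,"rx":0,"ry":0,"rz":0,"hand":0.8}]'
python3 - <<'E'
from h import *
import h; h.HAND=.8
im,d=bot.grab_frame('side'); save('s9',cv2.resize(im[60:260,80:360],None,fx=2.5,fy=2.5)); im,d=bot.grab_frame('wrist'); save('w7',im)
plan([([.519,.421,.055],R.from_euler('xyz',[3.134,.001,1.52]),6)])
E
```

```text
clock: 19.3
position: [0.5198, 0.4179, 0.1]
tool_rot: [3.138, 0.004, 1.518]
force: [-0.9, -0.7, -5.4]
grip_width: 0.046
[{"dx": 0, "dy": -1, "dz": 8, "rx": 0, "ry": 0, "rz": 0, "hand": 0.8}, {"dx": 0, "dy": 0, "dz": 8, "rx": 0, "ry": 0, "rz": 0, "hand": 0.8}, {"dx": 0, "dy": -1, "dz": 8, "rx": 0, "ry": 0, "rz": 0, "hand": 0.8}, {"dx": 1, "dy": 0, "dz": 8, "rx": 0, "ry": 0, "rz": 0, "hand": 0.8}, {"dx": 0, "dy": -1, "dz": 9, "rx": 0, "ry": 0, "rz": -0.001, "hand": 0.8}, {"dx": 1, "dy": 0, "dz": 8, "rx": 0, "ry": 0, "rz": 0, "hand": 0.8}]
end [0.5191 0.4211 0.0551] [3.134e+00 1.000e-03 1.520e+00]
```

View pics/s9.png

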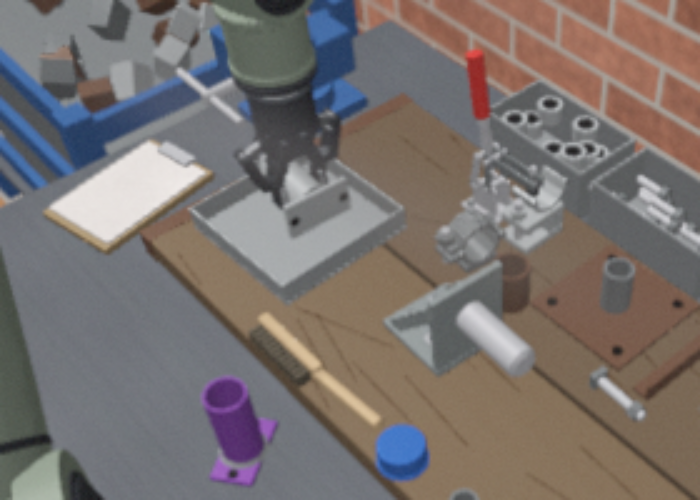

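View pics/w7.png

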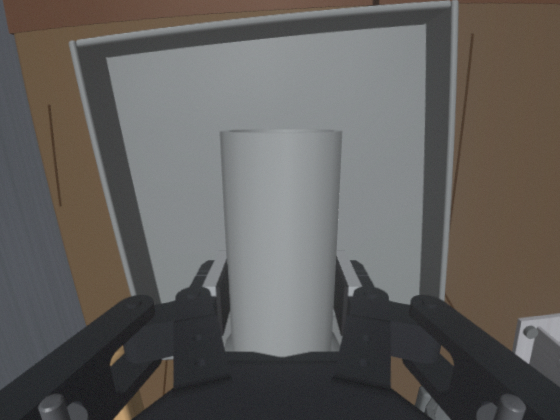

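```bash
python3 -m inch '[{"dx":1,"dy":0,"dz":8,"rx":0,"ry":0,"rz":0,"hand":0.8},{"dx":1,"dy":0,"dz":8,"rx":0,"ry":0,"rz":0,"hand":0.8},{"dx":1,"dy":0,"dz":8,"rx":0,"ry":0,"rz":0,"hand":0.8},{"dx":1,"dy":0,"dz":8,"rx":0,"ry":0,"rz":0,"hand":0.8},{"dx":1,"dy":0,"dz":7,"rx":0,"ry":0,"rz":0,"hand":0.8},{"dx":0,"dy":0,"dz":5,"rx":0,"ry":0,"rz":0,"hand":0.8},{"dx":0,"dy":0,"dz":0,"rx":0,"ry":0,"rz":0,"hand":0.8}]'
python3 -m inch '[{"dx":0,"dy":0,"dz":1,"rx":0,"ry":0,"rz":0,"hand":0.8},{"dx":0,"dy":0,"dz":1,"rx":0,"ry":0,"rz":0,"hand":0.8}]'
```

```text
clock: 20.1
position: [0.5215, 0.4244, 0.0584]
tool_rot: [3.135, 0.001, 1.519]
force: [-0.0, -0.7, -5.4]
grip_width: 0.0464
clock: 20.3
position: [0.5219, 0.4247, 0.0575]
tool_rot: [3.134, 0.0, 1.519]
force: [-0.2, 0.4, -5.3]
grip_width: 0.0462
```

```bash
python3 -m inch '[{"dx":0,"dy":0,"dz":2,"rx":0,"ry":0,"rz":0,"hand":0.8},{"dx":0,"dy":0,"dz":2,"rx":0,"ry":0,"rz":0,"hand":0.8},{"dx":0,"dy":0,"dz":1,"rx":0,"ry":0,"rz":0,"hand":0.8}]'
python3 -m inch '[{"dx":0,"dy":0,"dz":1,"rx":0,"ry":0,"rz":0,"hand":0.8},{"dx":0,"dy":0,"dz":0,"rx":0,"ry":0,"rz":0,"hand":0.8}]'
```

```text
clock: 20.6
position: [0.5217, 0.4247, 0.052]
tool_rot: [3.135, 0.001, 1.519]
force: [0.2, -0.1, -6.2]
grip_width: 0.0465
clock: 20.8
position: [0.5218, 0.4247, 0.0512]
tool_rot: [3.135, 0.0, 1.519]
force: [0.5, -0.1, -5.2]
grip_width: 0.0463
```

```bash
python3 -m inch '[{"dx":0,"dy":0,"dz":1,"rx":0,"ry":0,"rz":0,"hand":0.8},{"dx":0,"dy":0,"dz":0,"rx":0,"ry":0,"rz":0,"hand":0.8}]'
python3 -m inch '[{"dx":0,"dy":0,"dz":1,"rx":0,"ry":0,"rz":0,"hand":0.8},{"dx":0,"dy":0,"dz":0,"rx":0,"ry":0,"rz":0,"hand":0.8}]'
```

```text
clock: 21.0
position: [0.5218, 0.4248, 0.0511]
tool_rot: [3.135, -0.0, 1.519]
force: [-6.2, -2.2, 10.0]
grip_width: 0.0462
clock: 21.2
position: [0.5218, 0.4248, 0.051]
tool_rot: [3.135, -0.001, 1.519]
force: [-11.5, -5.4, 25.6]
grip_width: 0.0461
```

```bash
python3 -m inch '[{"dx":0,"dy":0,"dz":-1.5,"rx":0,"ry":0,"rz":0,"hand":0.8},{"dx":0,"dy":0,"dz":0,"rx":0,"ry":0,"rz":0,"hand":-1},{"dx":0,"dy":0,"dz":0,"rx":0,"ry":0,"rz":0,"hand":-1},{"dx":0,"dy":0,"dz":0,"rx":0,"ry":0,"rz":0,"hand":-1},{"dx":0,"dy":0,"dz":0,"rx":0,"ry":0,"rz":0,"hand":-1},{"dx":0,"dy":0,"dz":0,"rx":0,"ry":0,"rz":0,"hand":-1}]' 40
python3 -m inch '[{"dx":0,"dy":0,"dz":-10,"rx":0,"ry":0,"rz":0,"hand":-1},{"dx":0,"dy":0,"dz":-25,"rx":0,"ry":0,"rz":0,"hand":-1},{"dx":0,"dy":0,"dz":-35,"rx":0,"ry":0,"rz":0,"hand":-1},{"dx":0,"dy":0,"dz":-35,"rx":0,"ry":0,"rz":0,"hand":-1},{"dx":0,"dy":0,"dz":-35,"rx":0,"ry":0,"rz":0,"hand":-1},{"dx":0,"dy":0,"dz":-35,"rx":0,"ry":0,"rz":0,"hand":-1},{"dx":0,"dy":0,"dz":0,"rx":0,"ry":0,"rz":0,"hand":-1}]'
python3 - <<'E'
from h import *
im,d=bot.grab_frame('side'); save('s10',im); c=cal('wrist'); im,d=bot.grab_frame('wrist'); save('w8',im)
q=cloud(c,d).reshape(-1,3); t=q[np.all((q>[.44,.35,.055])&(q<[.60,.51,.12]),1)]; print(len(t),cv2.minAreaRect((t[:,:2]*1000).astype(np.float32)),np.percentile(t[:,2],99))
im,d=bot.grab_frame('top'); save('t10',im)
E
```

```text
clock: 21.8
position: [0.5218, 0.4247, 0.0506]
tool_rot: [3.135, 0.001, 1.519]
force: [-0.9, 0.7, 0.4]
grip_width: 0.0853
clock: 22.5
position: [0.5222, 0.4252, 0.2311]
tool_rot: [3.13, -0.004, 1.519]
force: [0.2, -0.5, -1.2]
grip_width: 0.0852
6513 ((521.093017578125, 436.56573486328125), (108.4189682006836, 89.5190658569336), 86.8375473022461) 0.0937520834395064
```

View pics/s10.png

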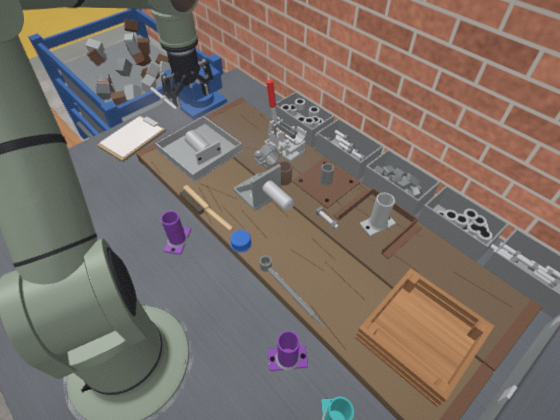

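View pics/w8.png

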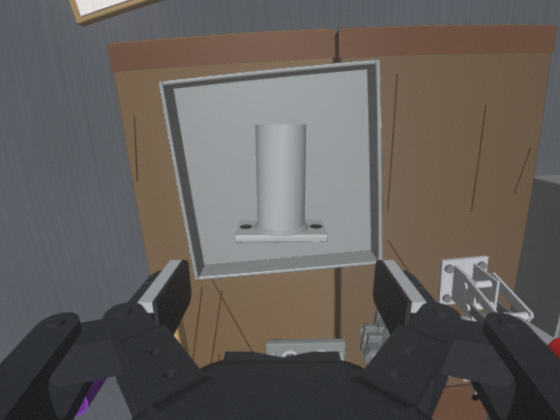

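View pics/t10.png

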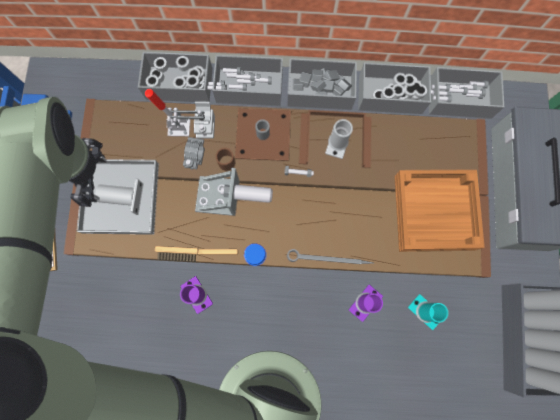

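The socket lies on its side in the tray (wrist px (281,185), side (203,143)) with the gripper clear above it. In the top view the other objects are where they started.

```bash
python3 -c "
from workcell import bot
print(bot.job_done()); s=bot.observe(); print(s['clock'],s['force'])"
```

```text
the job is handed in; nothing more can be done
None
the job is handed in; nothing more can be done
```

I laid the free-standing grey socket on its side and let go, then took it up again and slid it mouth first onto the gauge pin. It went right home, so I lowered it into the sheet-metal tray on its side, released it and handed the job in at about 22.7 s.

- **Gauge check:** it met no resistance past the 48–50 mm point where weld would have stopped it. It came to a hard stop at about 21 N with the mouth at y ≈ 0.1175, where I had measured the plate face. In the wrist picture no pin showed between mouth and plate.
- **Final check:** the socket lies flat near the middle of the tray. The gripper is open and clear, 0.18 m above where it released, and reads about 1 N. In the top and side pictures everything else, including the penned socket, is where it started.
- **Disagreements:** the arm ended some moves up to about 10 mm from where I had planned, which I corrected from readings. The tilt was held back by a wrist joint near its limit, so the last part of the laying-down was done by letting the socket pivot in a light grip. No check failed.

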